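# Fetch the eye bolt from the parts carousel

### The arm

A 7-joint arm with a two-finger parallel gripper is mounted at the origin on the work surface. World frame = base frame: x ahead of the robot, y to its left, z up, the work surface at z = 0. Lengths are in m, angles in rad, forces in N, time in s.
With the tool pointing down it reaches from about 0.425 to 0.925 m from the base axis. Payload 6.8 kg.
Tool frame: the origin (TCP) lies midway between the tips of the shut fingers; the grasp point (between the pads) lies 19 mm behind it; x points along the fingers, z is the direction in which the jaws open and shut, and the axes are right-handed (so a half turn about x gives the same grasp; the last joint's range is limited). The gripper opens to 85 mm and grips with 20 to 120 N. Pads are 22 mm wide; open, the fingers measure 114 mm over their backs; the gripper's body (76 mm by 85 mm) begins 54 mm behind the grasp point. The pads swing forward as they close: fully open they stand 13 mm farther back than shut.
Start: joints at [-1.4, 0.477, 0.022, 1.555, -0.011, 1.109, -0.083], TCP at [0.186, 0.649, 0.231] pointing down, gripper open.
Joint ranges: [-2.96, 2.96], [-0.34, 2.1], [-1.41, 1.46], [0.24, 2.44], [-1.37, 4.51], [0.17, 1.92], [-2.96, 2.96]. Speed limits (rad/s): [2.39, 2.39, 3.14, 3.14, 3.14, 3.14, 3.14].

### API

Orientations are given as a unit quaternion [w, x, y, z].
In Python, from station import bot gives the robot as it stands. The module is installed in compiled form; this text tells all that it offers.
- The arm moves only by the shell command python3 -m jog 'ROWS' [FORCE]. ROWS is text: rows parted by semicolons, each of 7 numbers parted by spaces: the shift along the tool's x, y, z in mm, then the turn, a rotation vector about the tool's x, y, z in units of 6 degrees (1.0 is 6 degrees), then the finger opening in mm, from 0 to 85.4. A call has 1 to 5 rows; each row shifts and turns the commanded pose from where the row before left it, along the tool's axes as they then stand; what a row does not reach is not made up. A row lasts 1/10 s, in which the tool goes at most 50 mm and 8.59 degrees, less where a joint would pass 70% of its speed; a pose out of reach is approached as far as the arm can. A call with a gripper value outside its range is refused whole. The fingers move at their own pace and stop on an object; FORCE is the grip in N (left out, the last holds). Time passes only in rows, so rows that do not move let the fingers close. It gives the time, the measured TCP pose, the force and the opening at its end, in the units of the state.
- bot.get_obs(): the state, without advancing time (a new reading comes with each control period).
- bot.read_camera(name): name is "scene" or "side" or "wrist"; returns (picture, depth): 420x560x3 uint8, red, green, blue; 420x560 float32, m along the optical axis (not along the pixel's ray), 0 where there is no reading.
- bot.calibration(name): a dict with "fx", "fy", "cx", "cy" (pixels), "D" ([k1, k2, p1, p2, k3] as OpenCV has them; the pictures are not rectified), "T" (4x4, takes a point from camera to world coordinates). Camera axes: x right, y up, looking along -z (the intrinsics and any distortion apply to the point x, -y, -z); pixel columns grow to the right and rows downward; lengths in m; the calibration is good to about 2 mm. A picture is of the moment at which its call begins: read the wrist's pose just before it. calibration takes no time and is no camera call; for the wrist camera it gives the pose at the moment of the call.
- bot.hand_in(): hands the job in, once; it reports no verdict.
The state is a dict: "t": time; "q": joint angles; "joint_vel": joint speeds; "joint_torque": joint torques, N m; "eef_pos": TCP position; "tool_rot": TCP orientation; "contact_force": force on the tool from outside, world axes, zero at the start; "torque": the same for the moment, N m; "gripper_width": opening from 0.0 (shut) to 1.0 (fully open).
Only numpy, scipy, OpenCV 4.12 (cv2) and the standard library are available. Lean on these libraries where they do the work, as an engineer would, in place of code of your own. Each camera call takes 0.05 s, during which the arm holds its last target.

### The job

Fetch the eye bolt from the lower tier of the revolving parts carousel: stand the spray can that blocks the front of the carousel in the drip tray beside the other can, turn the carousel until the eye bolt has come round to the front and faces the robot, then take it out from under the upper tier and lay it down, wholly inside, in the empty part of the parts tray. Do not drop it, knock no can over, and leave the other stock in the carousel.

Things in the scene. Friction and masses are not known exactly. Their poses are not given: they have to be found in the camera images.
- stand: Fixed foot of the carousel, a round steel plate of 240 mm diameter on the bench. Origin on the carousel's vertical axis at bench height, x and y along the world's. On it turns one rigid rotor (carousel): a lower and an upper round pan on a central post of 44 mm diameter, with a 56 mm cap up to 256 mm height.
- lower_tier (a point): Carousel axis at the lower pan's floor, 42 mm above the bench. The pan is 356 mm in diameter, outer lip up to 61 mm height; six radial walls, 3 mm thick, up to 88 mm height, make six equal wedge bins. The upper pan roofs them out to 124 mm from the axis, 160 mm above their floor: to reach in, lean the gripper 20 to 50 degrees, hand outside, fingers pointing down and inwards.
- upper_tier (a point): Carousel axis at the upper pan's floor, 206 mm above the bench (underside 202 mm). The pan is 248 mm in diameter, lip 3 mm thick up to 236 mm height; six radial walls, 4 mm thick, up to 244 mm, exactly above the lower ones. Small hardware up to 10 mm high lies within 65 mm of the axis; farther out the floors are bare.
- carousel: The revolving rotor with both pans. Origin on the axis at bench height; its frame turns with it about z (freely, more than a half turn either way). The radial walls of both pans stand at 30, 90, 150, 210, 270 and 330 degrees from its own x axis. Friction about 0.45 N m (a push of 4.5 N on an upper wall, 100 mm from the axis, turns it); it stops soon after being let go.
- eyebolt: Bare steel, 123 mm long, flat in a lower bin, eye outwards, shank towards the axis: a round ring (eye), 58 mm outer, 18 mm inner diameter, 20 mm thick, and a round shank, 20 mm thick. Origin on the underside, below where shank and ring meet; x along the shank, away from the eye; z up. Ring centre at x = -30 mm, shank x = 0 to 65 mm, its axis at z = 10 mm. About 0.3 kg.
- eye (a point): Centre of the eye bolt's ring.
- shank_end (a point): Centre of the free end of the eye bolt's shank.
- hexbolt: Not wanted, leave in its bin: hexagon-head bolt with a nut on its end, same steel and about as long (122 mm), shank 20 mm, head and nut 34 mm across. Origin on the underside, mid length.
- clevis: Not wanted, leave in its bin: fork-ended bolt (clevis), same steel, 120 mm long, a two-pronged fork 50 mm wide and a shank of 20 mm. Origin on the underside where the shank meets the fork.
- bearing: Not wanted, leave in its bin: sealed ball bearing, 62 mm diameter, 25 mm bore, 18 mm high, a dark seal ring on its face.
- bignut: Not wanted, leave in its bin: big dark hexagon nut, 46 mm across, 24 mm high.
- sleeve: Not wanted, leave in its bin: aluminium spacer tube standing upright, 38 mm diameter, 55 mm high.
- can: The spray can in the way: closed aluminium can with a black cap, 58 mm diameter up to 120 mm height, cap 47 mm diameter up to 160 mm; about 0.3 kg, full. It stands upright on the bench between the robot and the carousel. Origin at the centre of its foot, z up.
- other_can: A like can that already stands in the drip tray; leave it standing there. Origin at the centre of its foot.
- drip_tray: Fixed shallow steel tray 230 x 150 mm (x, y of its frame), lip 22 mm high, wall 3 mm, floor 3 mm above the bench. Origin at the centre of its underside. The other can stands around x = -62 mm; the half with x > 0 is free.
- parts_tray: Fixed shallow aluminium tray 250 x 170 mm (x, y of its frame), lip 22 mm high, wall 3 mm, floor 3 mm above the bench. Origin at the centre of its underside. An axle nut lies near its corner x = +90, y = +50 mm; the rest is empty.
- axle_nut: Hexagon nut, 36 mm across, 20 mm high, lying in the parts tray.

How it is judged:
By the outcome, as a careful person would: the job done as asked, in the order asked, and still so for the second after the job is handed in, with the robot touching nothing.
It also fails if it takes over 72 s, if anything falls off the work surface, if the arm or the gripper's body presses on something with over 40 N, if the wrist force passes 120 N, or if a joint passes its speed limit or range.

## Working session

There is one attempt and no reset: what is moved stays moved. The work goes in short steps, Python scripts to look and compute and a shell command to move; the robot and the scene stay as the last step left them, time stands still between calls to the robot, and variables do not carry over. Pictures are saved under pics/ and viewed, and the job is handed in when it is done.

```bash
mkdir -p pics; ls
python3 - <<'E'
from station import bot
import cv2,numpy as np
o=bot.get_obs(); print(o)
for n in ["scene","side","wrist"]:
    c=bot.calibration(n); print(n,{k:np.round(v,4).tolist() for k,v in c.items()})
    p,d=bot.read_camera(n); cv2.imwrite(f"pics/a_{n}.png",p[:,:,::-1]); np.savez(f"a_{n}.npz",p=p,d=d,T=c["T"]); print((d>0).mean())
E
```

```text
pics
{'t': 0.0, 'q': array([-1.40008786,  0.47780904,  0.02230099,  1.55646504, -0.01148013,
        1.10931523, -0.08308196]), 'joint_vel': array([-0.00075843,  0.00107683,  0.00036375,  0.0010243 , -0.00051957,
       -0.00273498, -0.00160745]), 'joint_torque': array([ 9.62800698e-06, -5.96457160e+01,  1.60791781e+00, -2.81196392e+01,
        1.24032740e-02,  9.38346639e-03,  6.01281329e-06]), 'eef_pos': array([0.18559806, 0.64835187, 0.23031326]), 'tool_rot': array([ 0.56411178, -0.42613218,  0.5651046 ,  0.42525999]), 'contact_force': array([ 0.57172778, -0.01029573, -0.21068679]), 'torque': array([ 0.03318104, -0.01697786, -0.01343176]), 'gripper_width': 0.9947968728336067}
scene {'fx': 445.5052, 'fy': 445.5052, 'cx': 291.3727, 'cy': 206.0152, 'D': [-0.1266, 0.0, 0.0, 0.0, 0.0], 'T': [[0.9445, 0.3127, -0.1009, 0.4588], [-0.3286, 0.8981, -0.2923, -0.3322], [-0.0008, 0.3092, 0.951, 1.368], [0.0, 0.0, 0.0, 1.0]]}
0.9960969387755102
side {'fx': 469.6301, 'fy': 469.6301, 'cx': 277.7159, 'cy': 206.0509, 'D': [-0.0672, 0.0, 0.0, 0.0, 0.0], 'T': [[-0.9933, -0.1126, 0.0255, 0.6156], [0.1152, -0.9519, 0.2839, 0.3657], [-0.0077, 0.285, 0.9585, 1.2278], [0.0, 0.0, 0.0, 1.0]]}
0.9959056122448979
wrist {'fx': 334.4813, 'fy': 334.4813, 'cx': 279.2911, 'cy': 207.1217, 'D': [-0.0573, 0.0, 0.0, 0.0, 0.0], 'T': [[0.2755, -0.9252, -0.2612, 0.1204], [0.9613, 0.2645, 0.077, 0.6665], [-0.0021, -0.2723, 0.9622, 0.3727], [0.0, 0.0, 0.0, 1.0]]}
0.9958375850340137
```

View pics/a_scene.png

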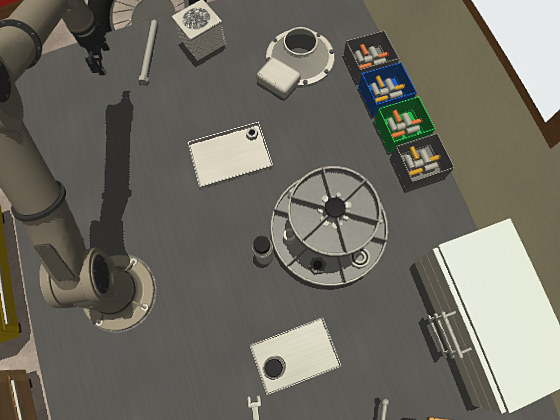

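View pics/a_side.png

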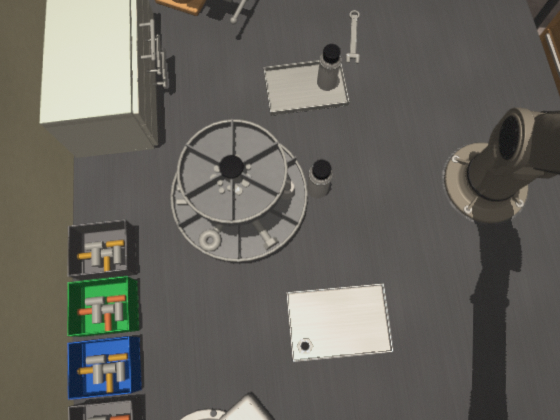

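View pics/a_wrist.png

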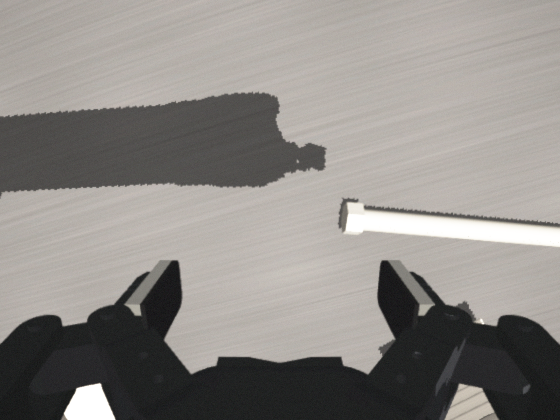

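```bash
cat > h.py <<'E'
import numpy as np,cv2
from scipy.spatial.transform import Rotation as R
from station import bot
def load(f,n):
    z=np.load(f); return z['p'],z['d'],z['T'],bot.calibration(n)
def cloud(d,T,c):
    h,w=d.shape; K=np.array([[c['fx'],0,c['cx']],[0,c['fy'],c['cy']],[0,0,1.]])
    uv=np.stack(np.meshgrid(np.arange(w),np.arange(h)),-1).reshape(-1,1,2).astype(np.float64)
    n=cv2.undistortPoints(uv,K,np.array(c['D'])).reshape(h,w,2)
    P=np.stack([n[...,0]*d,-n[...,1]*d,-d],-1)
    return P@T[:3,:3].T+T[:3,3]
def ray(uv,T,c):
    K=np.array([[c['fx'],0,c['cx']],[0,c['fy'],c['cy']],[0,0,1.]])
    n=cv2.undistortPoints(np.array(uv,float).reshape(-1,1,2),K,np.array(c['D'])).reshape(-1,2)
    D=np.c_[n[:,0],-n[:,1],-np.ones(len(n))]@T[:3,:3].T
    return T[:3,3],D
def onplane(uv,z,T,c):
    o,D=ray(uv,T,c); return o+D*((z-o[2])/D[:,2])[:,None]
def snap(n,tag):
    T=bot.calibration(n)['T']; p,d=bot.read_camera(n); np.savez(f"{tag}.npz",p=p,d=d,T=T)
    cv2.imwrite(f"pics/{tag}.png",p[:,:,::-1]); c=bot.calibration(n); return p,d,T,c
E
python3 - <<'E'
from h import *
for n,(x0,y0,x1,y1) in {"scene":(240,150,400,300),"side":(150,100,350,270)}.items():
    p,d,T,c=load(f"a_{n}.npz",n)
    q=cv2.resize(p[y0:y1,x0:x1],None,fx=4,fy=4,interpolation=cv2.INTER_CUBIC)
    q=cv2.resize(q,None,fx=min(800/q.shape[1],600/q.shape[0],1),fy=min(800/q.shape[1],600/q.shape[0],1))
    cv2.imwrite(f"pics/b_{n}.png",q[:,:,::-1])
    P=cloud(d,T,c)
    # carousel cap
    m=(abs(P[...,2]-.256)<.006)&(P[...,0]>.4); pts=P[m]
    print(n,"cap",len(pts),pts.mean(0) if len(pts) else 0)
    # black cans
    for lo,hi in ((.15,.17),):
        m=((P[...,2]>lo)&(P[...,2]<hi)&(p.max(-1)<70)).astype(np.uint8)
        k,l,s,ce=cv2.connectedComponentsWithStats(m)
        for i in range(1,k):
            if s[i,4]>60: print("can cap",s[i],P[l==i].mean(0),np.median(P[l==i],0))
    # trays
    m=((P[...,2]>-.005)&(P[...,2]<.03)&(p.min(-1)>150)&(P[...,0]>.25)&(P[...,0]<1)).astype(np.uint8)
    k,l,s,ce=cv2.connectedComponentsWithStats(cv2.morphologyEx(m,cv2.MORPH_CLOSE,np.ones((3,3))))
    for i in range(1,k):
        if s[i,4]>1200:
            r=cv2.minAreaRect(P[l==i][:,:2].astype(np.float32)); print("tray",s[i],r)
E
```

```text
scene cap 684 [1.03143752 0.07788577 0.25643427]
can cap [253 236  17  17 213] [ 0.47156097 -0.03782773  0.16067471] [ 0.47156012 -0.03772139  0.16083137]
can cap [116 268   7  32  70] [ 0.06287054 -0.0163098   0.15953685] [ 0.06522556 -0.01815058  0.15909265]
can cap [265 359  18  18 254] [ 0.39791956 -0.36119866  0.16304961] [ 0.39802167 -0.36126083  0.16307956]
tray [ 189  124   84   63 3166] ((0.4635353982448578, 0.038370370864868164), (0.7412004470825195, 0.2537766396999359), 89.39064025878906)
tray [ 250  318   91   77 3687] ((0.4615556001663208, -0.3527018427848816), (0.23427997529506683, 0.15303316712379456), 1.3322117328643799)
side cap 464 [ 0.68336611 -0.02576807  0.25549883]
can cap [323  44  18  18 253] [ 0.39762899 -0.35584753  0.16151013] [ 0.397853   -0.35492307  0.1619743 ]
can cap [482 148  43  41 233] [0.04783898 0.03142431 0.16000546] [0.05638925 0.03805039 0.16023986]
can cap [312 160  19  19 283] [ 0.47127766 -0.03225596  0.15915927] [ 0.47158599 -0.03226667  0.15930133]
tray [ 265   66   84   46 2406] ((0.4767338037490845, -0.02701479196548462), (0.7991442084312439, 0.23544952273368835), 86.93624877929688)
tray [ 287  284  106   78 6664] ((0.4749656915664673, 0.32636338472366333), (0.17115579545497894, 0.2789258062839508), 88.31463623046875)
```

```bash
sleep 0
```

```text
(no output)
```

View pics/b_scene.png

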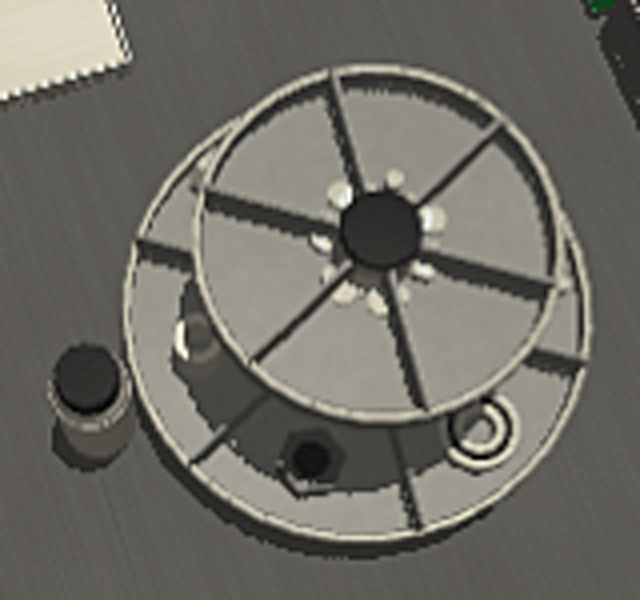

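View pics/b_side.png

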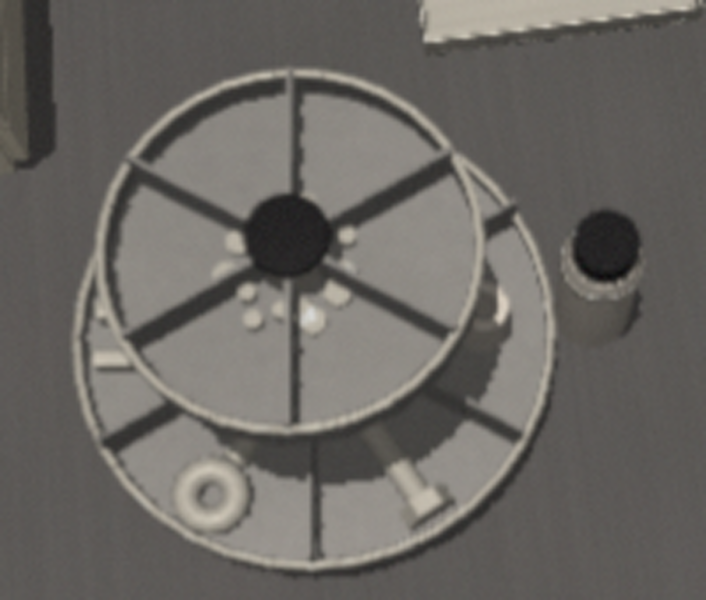

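Run:
```python
from h import *
o=bot.get_obs(); w,x,y,z=o['tool_rot']; M=R.from_quat([x,y,z,w]).as_matrix(); print("tool axes cols\n",M.round(3))
T=bot.calibration("wrist")['T']; print("cam in tool",(M.T@(T[:3,3]-o['eef_pos'])).round(4), "view dir tool",(M.T@-T[:3,2]).round(3))
for n in ["scene","side"]:
    p,d,T,c=load(f"a_{n}.npz",n); P=cloud(d,T,c)
    box=(P[...,0]>.55)&(P[...,0]<.8)&(abs(P[...,1]+.03)<.12)
    m=(box&(P[...,2]>.246)&(P[...,2]<.27)&(p.max(-1)<80)).astype(np.uint8)
    k,l,s,ce=cv2.connectedComponentsWithStats(m); i=1+np.argmax(s[1:,4]); 
    cn,_=cv2.findContours((l==i).astype(np.uint8),0,1); e=cv2.fitEllipse(max(cn,key=len))
    print(n,"cap",s[i],P[l==i].mean(0),"ray",onplane([e[0]],.256,T,c)[0])
    # ring outer pan lips: points z 0.228-.24 r
    m=(P[...,2]>.050)&(P[...,2]<.068)&(np.hypot(P[...,0]-.684,P[...,1]+.03)>.165)&(np.hypot(P[...,0]-.684,P[...,1]+.03)<.195)
    q=P[m][:,:2]; A=np.c_[2*q,np.ones(len(q))]; s_=np.linalg.lstsq(A,(q**2).sum(1),rcond=None)[0]; print("lower lip circ",s_[:2],np.sqrt(s_[2]+s_[:2]@s_[:2]),len(q))
    m=(P[...,2]>.230)&(P[...,2]<.241)&(np.hypot(P[...,0]-.684,P[...,1]+.03)>.115)&(np.hypot(P[...,0]-.684,P[...,1]+.03)<.135)
    q=P[m][:,:2]; A=np.c_[2*q,np.ones(len(q))]; s_=np.linalg.lstsq(A,(q**2).sum(1),rcond=None)[0]; print("upper lip circ",s_[:2],np.sqrt(s_[2]+s_[:2]@s_[:2]),len(q))
    # lip of trays
    for nm,cx,cy in (("drip",.462,-.353),("parts",.475,.326)):
        m=(P[...,2]>.002)&(P[...,2]<.03)&(abs(P[...,0]-cx)<.16)&(abs(P[...,1]-cy)<.12)&(p.min(-1)>110)
        m=cv2.morphologyEx(m.astype(np.uint8),cv2.MORPH_OPEN,np.ones((3,3)))>0
        r=cv2.minAreaRect(P[m][:,:2].astype(np.float32)); print(nm,r,m.sum())
    # axle nut
    m=(P[...,2]>.015)&(P[...,2]<.035)&(abs(P[...,0]-.475)<.12)&(abs(P[...,1]-.326)<.08)&(p.max(-1)<110)
    print("axle",P[m].mean(0),m.sum())
p,d,T,c=load("a_side.npz","side"); P=cloud(d,T,c)
# eye: ring in crop (212,495)/3.53+offset
f=706/200; u,v=150+212/f,100+495/f; print("eye px",u,v,onplane([[u,v]],.062,T,c), P[int(v),int(u)])
u,v=150+240/f,100+450/f; print("shank px",onplane([[u,v]],.06,T,c),P[int(v),int(u)])
```

```text
tool axes cols
 [[-0.    -0.961  0.275]
 [-0.001  0.275  0.961]
 [-1.    -0.    -0.001]]
cam in tool [-0.1423  0.0677 -0.0008] view dir tool [ 0.962 -0.272 -0.001]
scene cap [325 198  21  20 330] [ 0.68280058 -0.0313159   0.25604404] ray [ 0.68279198 -0.03135368  0.256     ]
lower lip circ [ 0.68364074 -0.02990233] 0.17484118871517354 554
upper lip circ [ 0.68370661 -0.02978366] 0.12120884682561399 598
drip ((0.43121230602264404, -0.3615424633026123), (0.2836140990257263, 0.15101802349090576), 9.10626220703125) 533
parts ((0.46664538979530334, 0.32265734672546387), (0.16743752360343933, 0.24106740951538086), 89.53790283203125) 598
axle [0.55140846 0.37429634 0.02130725] 81
side cap [219 155  25  24 462] [ 0.68259633 -0.02535031  0.25537346] ray [ 0.6825325  -0.02511037  0.256     ]
lower lip circ [ 0.68193428 -0.02768306] 0.17486865968498438 773
upper lip circ [ 0.68305412 -0.0264187 ] 0.12185087315002462 865
drip ((0.434305340051651, -0.35482269525527954), (0.2798578143119812, 0.15827660262584686), 7.539561748504639) 384
parts ((0.46610569953918457, 0.3259604871273041), (0.17063352465629578, 0.2502512037754059), 88.080810546875) 1141
axle [0.55970396 0.37282301 0.0230509 ] 50
eye px 210.05665722379604 240.22662889518415 [[0.76587805 0.09021386 0.062     ]] [0.76868238 0.08464137 0.04102091]
shank px [[0.74332898 0.05875342 0.06      ]] [0.74534776 0.05816379 0.06366435]
```

```bash
cat > plan.py <<'E'
from h import *
def pose():
    o=bot.get_obs(); w,x,y,z=o['tool_rot']; return o['eef_pos'],R.from_quat([x,y,z,w]),o
def tool(yaw=0,lean=0):
    # yaw: heading (deg) of horizontal direction 'away from camera' ; 0 -> +x ; lean: fingers point down and toward heading
    a=np.radians(yaw); h=np.array([np.cos(a),np.sin(a),0]); l=np.radians(lean)
    x=np.array([0,0,-1])*np.cos(l)+h*np.sin(l); z=np.cross([0,0,1],h); y=np.cross(z,x)
    return R.from_matrix(np.c_[x,y,z])
def plan(wps,p0=None,R0=None,dec=0):
    """wps: (pos, Rot, n rows)"""
    p,r,o=pose()
    if p0 is not None:p=np.array(p0)
    if R0 is not None:r=R0
    for tp,tr,n in wps:
        tp=np.array(tp); out=[]
        for i in range(n):
            s=np.round(r.inv().apply((tp-p)/(n-i)),dec)
            t=np.round((r.inv()*tr).as_rotvec()/(n-i)/np.radians(6),2)
            p=p+r.apply(s); r=r*R.from_rotvec(t*np.radians(6)); out.append(list(s)+list(t))
        for i in range(0,n,5): print("; ".join(" ".join(f"{v:g}" for v in a) for a in np.array(out[i:i+5])*[1,1,1,1,1,1]) )
        print("  ->",p.round(4),"err mm",((tp-p)*1000).round(1),"deg",np.degrees((r.inv()*tr).magnitude()).round(2))
    return p,r
E
sed -i 's/s=np.round(r.inv().apply((tp-p)\/(n-i)),dec)/s=np.round(r.inv().apply((tp-p)*1000\/(n-i)),dec)/; s/p=p+r.apply(s);/p=p+r.apply(s)\/1000;/' plan.py
python3 - <<'E'
from plan import *
plan([((.42,.25,.24),tool(0),10),((.471,-.035,.24),tool(0),6)])
E
```

```text
-1 -33 -32 -0.27 -0 -0; -1 -33 -33 -0.27 -0 -0; -1 -32 -34 -0.27 -0 -0; -1 -31 -35 -0.26 -0 -0; -1 -30 -35 -0.27 -0 -0
-1 -29 -36 -0.26 -0 -0; -1 -27 -37 -0.27 -0 -0; -1 -27 -38 -0.26 -0 -0; -0 -25 -38 -0.27 -0.01 -0; -1 -24 -39 -0.26 -0 -0
  -> [0.4195 0.25   0.24  ] err mm [ 0.5 -0.   0. ] deg 0.03
0 -9 -47 -0 -0 -0; 0 -9 -48 -0 -0 -0; 0 -8 -47 -0 -0 -0; 0 -9 -48 -0 -0 -0; 0 -8 -47 -0 -0 -0
0 -9 -48 -0 -0 -0
  -> [ 0.4715 -0.035   0.2401] err mm [-0.5  0.  -0.1] deg 0.03
```

```bash
python3 -m jog '-1 -33 -32 -0.27 0 0 85; -1 -33 -33 -0.27 0 0 85; -1 -32 -34 -0.27 0 0 85; -1 -31 -35 -0.26 0 0 85; -1 -30 -35 -0.27 0 0 85' 60
python3 -m jog '-1 -29 -36 -0.26 0 0 85; -1 -27 -37 -0.27 0 0 85; -1 -27 -38 -0.26 0 0 85; 0 -25 -38 -0.27 0 0 85; -1 -24 -39 -0.26 0 0 85'
python3 -c "
from plan import *
print(pose()[2]['q'])
plan([((.471,-.035,.24),tool(0),6)])"
```

```text
t: 0.65
eef_pos: [0.3043, 0.4469, 0.2362]
tool_rot: [0.533, -0.465, 0.533, 0.464]
contact_force: [0.7, 0.1, 0.4]
gripper_width: 0.995
t: 1.15
eef_pos: [0.4201, 0.2486, 0.2403]
tool_rot: [0.5, -0.5, 0.5, 0.5]
contact_force: [0.2, 0.4, -0.6]
gripper_width: 0.994
[-0.81402994  0.15560643  0.1700462   1.98980416 -0.03135107  0.99858978
  0.94270657]
0 -8 -47 0 0 -0; 0 -9 -47 0 0 -0; 0 -8 -47 0 0 -0; 0 -9 -48 0 0 -0; 0 -8 -47 0 0 -0
0 -9 -48 0.01 0 -0
  -> [ 0.4714 -0.0354  0.2402] err mm [-0.4  0.4 -0.2] deg 0.01
```

```bash
python3 -m jog '0 -9 -47 0 0 0 85; 0 -8 -48 0 0 0 85; 0 -9 -47 0 0 0 85; 0 -8 -48 0 0 0 85; 0 -9 -47 0 0 0 85'
python3 -m jog '0 -8 -48 0 0 0 85'
python3 - <<'E'
from plan import *
p,r,o=pose(); print(p,o['q'])
im,d,T,c=snap("wrist","c_wrist"); P=cloud(d,T,c)
m=((P[...,2]>.15)&(P[...,2]<.17)&(abs(P[...,0]-.47)<.05)&(abs(P[...,1]+.035)<.05)).astype(np.uint8)
k,l,s,ce=cv2.connectedComponentsWithStats(m); i=1+np.argmax(s[1:,4]); print(s[i],P[l==i].mean(0))
cn,_=cv2.findContours((l==i).astype(np.uint8),0,1); cc,rad=cv2.minEnclosingCircle(max(cn,key=len)); print(cc,rad,onplane([cc],.16,T,c))
E
```

```text
t: 1.65
eef_pos: [0.4623, 0.0114, 0.2404]
tool_rot: [0.5, -0.5, 0.5, 0.5]
contact_force: [1.4, 0.5, 0.1]
gripper_width: 0.991
t: 1.75
eef_pos: [0.4705, -0.0364, 0.2404]
tool_rot: [0.5, -0.5, 0.5, 0.5]
contact_force: [0.7, 0.7, 0.2]
gripper_width: 0.998
[ 0.4704812  -0.03642387  0.24043422] [-0.43061993  0.12551227  0.41426229  2.03610089 -0.06072989  0.99083805
  1.58488575]
[ 247  180   66   66 3349] [ 0.47004667 -0.03736898  0.15943743]
(279.8737487792969, 212.97474670410156) 33.1330680847168 [[ 0.46977278 -0.03725764  0.16      ]]
```

View pics/c_wrist.png

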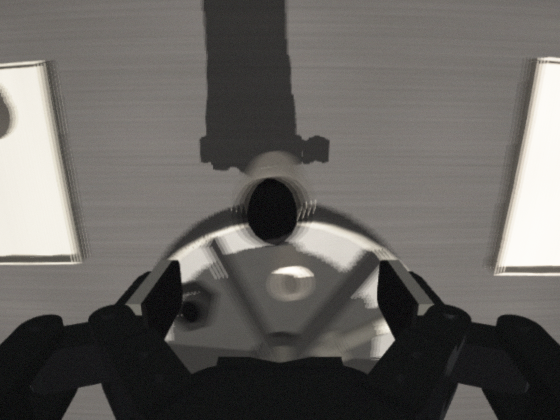

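```bash
python3 -m jog '39 0 0 0 0 0 85; 39 0 0 0 0 0 85; 38 0 0 0 0 0 85; 0 0 0 0 0 0 60; 0 0 0 0 0 0 40' 50
python3 -m jog '0 0 0 0 0 0 30; 0 0 0 0 0 0 30; 0 0 0 0 0 0 30; 0 0 0 0 0 0 30'
python3 -c "
from plan import *
im,d,T,c=snap('wrist','d_wrist');snap('side','d_side')"
```

```text
t: 2.3
eef_pos: [0.4704, -0.0346, 0.1246]
tool_rot: [0.5, -0.5, 0.501, 0.5]
contact_force: [-0.1, 0.2, 1.0]
gripper_width: 0.685
t: 2.7
eef_pos: [0.4722, -0.0347, 0.1262]
tool_rot: [0.501, -0.501, 0.499, 0.499]
contact_force: [-0.2, -0.7, 9.2]
gripper_width: 0.539
```

View pics/d_wrist.png

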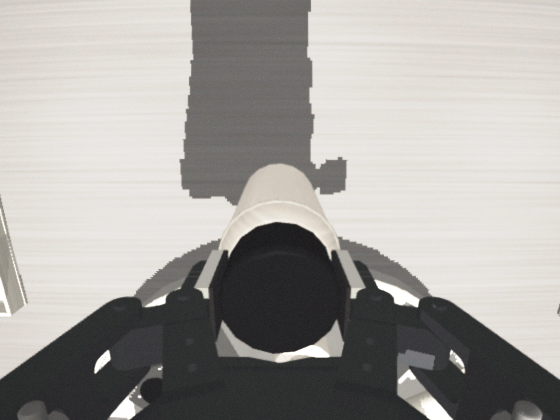

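View pics/d_side.png

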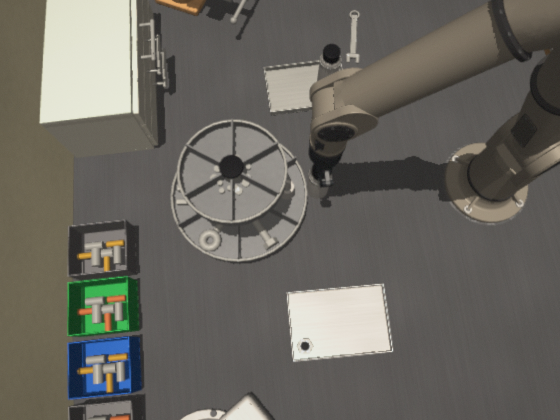

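```bash
python3 -m jog '-8 0 0 0 0 0 30; -20 0 0 0 0 0 30; -30 0 0 0 0 0 30; -22 0 0 0 0 0 30; 0 0 0 0 0 0 30'
python3 -c "
from plan import *
p,r,o=pose(); print(o['q'])
plan([((.5205,-.352,.206),tool(0),9)])"
```

```text
t: 3.3
eef_pos: [0.4724, -0.0344, 0.2074]
tool_rot: [0.502, -0.501, 0.498, 0.499]
contact_force: [0.8, -0.1, -2.7]
gripper_width: 0.543
[-0.43016006  0.17027697  0.41903598  2.07434461 -0.08936229  0.90736241
  1.60879318]
0 -5 -35 -0 0 0.01; 0 -5 -35 -0 0 0.01; 0 -5 -35 -0 0 0.01; 0 -6 -35 -0 0 0; 0 -5 -36 -0 0 0.01
0 -6 -35 -0 0 0; 0 -5 -36 -0 0 0.01; 1 -6 -35 -0 0.01 0; 0 -5 -36 -0 0 0.01
  -> [ 0.5203 -0.3524  0.2061] err mm [ 0.2  0.4 -0.1] deg 0.03
```

```bash
python3 -m jog '0 -5 -35 0 0 0 30; 0 -5 -35 0 0 0 30; 0 -5 -35 0 0 0 30; 0 -6 -35 0 0 0 30; 0 -5 -36 0 0 0 30'
python3 -m jog '0 -6 -35 0 0 0 30; 0 -5 -36 0 0 0 30; 0 -6 -35 0 0 0 30; 0 -5 -36 0 0 0 30; 0 0 0 0 0 0 30'
python3 -c "
from plan import *
print(pose()[0],pose()[2]['q'])
im,d,T,c=snap('side','e_side'); P=cloud(d,T,c); snap('scene','e_scene')
snap('wrist','e_wrist')"
```

```text
t: 3.8
eef_pos: [0.496, -0.2113, 0.2032]
tool_rot: [0.5, -0.5, 0.5, 0.501]
contact_force: [0.3, -0.4, -2.4]
gripper_width: 0.543
t: 4.3
eef_pos: [0.5166, -0.3582, 0.2033]
tool_rot: [0.5, -0.499, 0.503, 0.498]
contact_force: [-0.3, -0.2, -3.1]
gripper_width: 0.536
[ 0.5166383  -0.35817775  0.20331571] [ 0.12099659  0.46608002  0.52525649  1.72875653 -0.26341648  1.01738424
  2.30368471]
```

View pics/e_side.png

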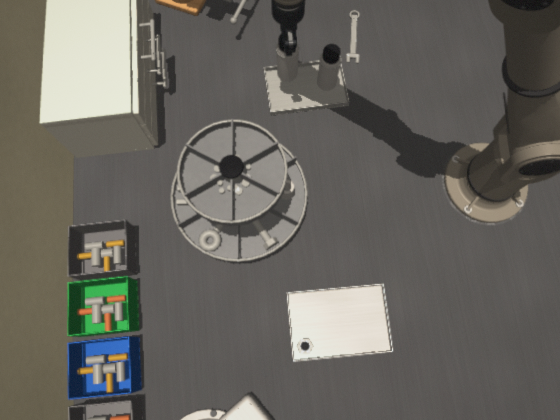

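View pics/e_wrist.png

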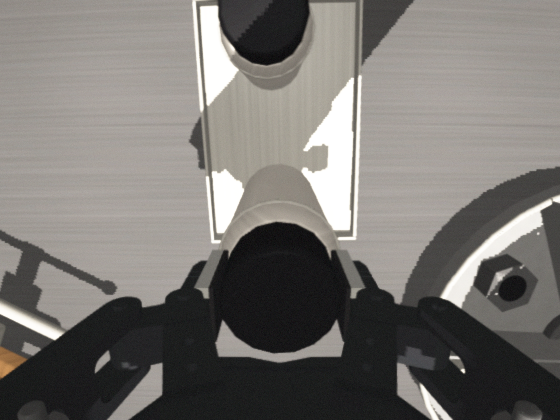

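Run:
```python
from plan import *
z=np.load("e_wrist.npz"); T=z['T']; c=bot.calibration('wrist'); P=cloud(z['d'],T,c)
print("tray pts(lip .022): +x edge L,R; lines", onplane([[213,243],[357,240],[194,2],[362,2]],.022,T,c).round(4))
p,d=z['p'],z['d']
m=((P[...,2]>.15)&(P[...,2]<.17)&(P[...,1]<-.3)&(P[...,0]<.45))
print("other can",P[m].mean(0),m.sum())
print("lower can body lowest z pts", P[170:200,280,:][:5])
for n in ('side','scene'):
    z=np.load(f"e_{n}.npz"); c=bot.calibration(n); Q=cloud(z['d'],z['T'],c); p=z['p']
    m=(Q[...,2]>.014)&(Q[...,2]<.03)&(abs(Q[...,0]-.462)<.14)&(abs(Q[...,1]+.353)<.1)
    q=Q[m][:,:2]; print(n,len(q),np.percentile(q,[1,99],axis=0).round(4).tolist(), cv2.minAreaRect(q.astype(np.float32)))
```

```text
tray pts(lip .022): +x edge L,R; lines [[ 0.5789 -0.4229  0.022 ]
 [ 0.576  -0.2736  0.022 ]
 [ 0.3535 -0.4283  0.022 ]
 [ 0.3539 -0.2811  0.022 ]]
other can [ 0.40679609 -0.36218872  0.16221774] 4559
lower can body lowest z pts [[ 0.48838813 -0.35343924  0.11013961]
 [ 0.48849464 -0.35344833  0.11378229]
 [ 0.4883577  -0.35346016  0.11873165]
 [ 0.48848477 -0.35346835  0.12198864]
 [ 0.4887495  -0.35347462  0.12435773]]
side 402 [[0.3444, -0.4258], [0.5762, -0.2723]] ((0.4596800208091736, -0.35089606046676636), (0.23262988030910492, 0.15581725537776947), 1.2409660816192627)
scene 109 [[0.3443, -0.4291], [0.5724, -0.2777]] ((0.46079403162002563, -0.35351598262786865), (0.2317223697900772, 0.14955267310142517), 1.1309503316879272)
```

```bash
python3 -m jog '25 -3 5 0 0 0 30; 25 0 0 0 0 0 30; 14 0 0 0 0 0 30; 6 0 0 0 0 0 30; 3 0 0 0 0 0 30'
```

```text
t: 4.95
eef_pos: [0.5215, -0.3471, 0.131]
tool_rot: [0.5, -0.5, 0.5, 0.5]
contact_force: [-0.0, -0.0, -2.8]
gripper_width: 0.541
```

```bash
python3 -m jog '1 0 0 0 0 0 30; 1 0 0 0 0 0 30; 0 0 0 0 0 0 30'
```

```text
t: 5.25
eef_pos: [0.5218, -0.3479, 0.13]
tool_rot: [-0.5, 0.5, -0.5, -0.5]
contact_force: [-0.0, -0.1, -2.7]
gripper_width: 0.54
```

```bash
python3 -m jog '1 0 0 0 0 0 30; 1 0 0 0 0 0 30; 0 0 0 0 0 0 30'
```

```text
t: 5.55
eef_pos: [0.5223, -0.3483, 0.1293]
tool_rot: [0.501, -0.501, 0.5, 0.499]
contact_force: [-1.3, 1.8, 7.7]
gripper_width: 0.541
```

Contact (+7.7 N). Open slowly and withdraw upward.

```bash
python3 -m jog '0 0 0 0 0 0 55; 0 0 0 0 0 0 65; 0 0 0 0 0 0 85; 0 0 0 0 0 0 85'
python3 -m jog '-15 0 0 0 0 0 85; -35 0 0 0 0 0 85; -45 0 0 0 0 0 85; -45 0 0 0 0 0 60; 0 0 0 0 0 0 0'
python3 - <<'E'
from plan import *
print(pose()[0])
im,d,T,c=snap('side','f_side'); P=cloud(d,T,c)
q=cv2.resize(im[20:270,150:380],None,fx=2.4,fy=2.4,interpolation=cv2.INTER_CUBIC); cv2.imwrite("pics/f_crop.png",q[:,:,::-1])
m=((P[...,2]>.15)&(P[...,2]<.175)&(im.max(-1)<75)&(P[...,1]<-.25)&(P[...,0]>.3)).astype(np.uint8)
k,l,s,ce=cv2.connectedComponentsWithStats(m)
for i in range(1,k):
    if s[i,4]>60: print(s[i],P[l==i].mean(0))
E
```

```text
t: 5.95
eef_pos: [0.5215, -0.3476, 0.1272]
tool_rot: [0.5, -0.5, 0.5, 0.5]
contact_force: [0.5, -0.2, -0.6]
gripper_width: 0.994
t: 6.45
eef_pos: [0.524, -0.3505, 0.2754]
tool_rot: [-0.502, 0.504, -0.499, -0.496]
contact_force: [0.5, -0.8, -0.7]
gripper_width: 0.684
[ 0.524049   -0.3504905   0.27535724]
[323  44  18  17 251] [ 0.39735325 -0.35616715  0.16141541]
[277  53  18  17 238] [ 0.52085603 -0.34373338  0.16150741]
```

View pics/f_crop.png

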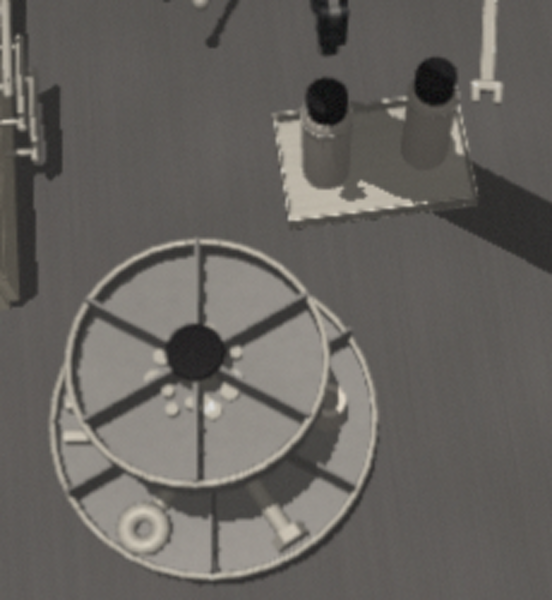

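```bash
cat > car.py <<'E'
from plan import *
AX=np.array([.683,-.0285])
def walls(P,ax=AX):
    dx=P[...,0]-ax[0]; dy=P[...,1]-ax[1]; r=np.hypot(dx,dy); a=np.arctan2(dy,dx)
    m=(P[...,2]>.239)&(P[...,2]<.252)&(r>.045)&(r<.115)
    v=np.exp(6j*a[m]).mean(); return np.degrees(np.angle(v))/6, abs(v), m.sum()
E
python3 - <<'E'
from car import *
for n,f in (('side','f_side'),('scene','a_scene')):
    z=np.load(f"{f}.npz"); c=bot.calibration(n); P=cloud(z['d'],z['T'],c); print(n,walls(P,np.array([.683,-.0285+(.0025 if n=='side' else -.0015)])))
    m=(P[...,2]>.055)&(P[...,2]<.075); r=np.hypot(P[...,0]-.683,P[...,1]+.0285); a=np.degrees(np.arctan2(P[...,1]+.0285,P[...,0]-.683))
    m&=(r<.172)&(a>33)&(a<83); print("eye pts",P[m].mean(0),m.sum(),a[m].mean())
    q=P[m&(r>.12)][:,:2]; 
    if len(q)>20: print(cv2.minEnclosingCircle(q.astype(np.float32)))
E
```

```text
side (np.float64(24.45645761166007), np.float64(0.9921453614878495), np.int64(403))
eye pts [0.76593784 0.08416215 0.06035112] 354 53.72064412688311
((0.7689265012741089, 0.08607106655836105), 0.02861957438290119)
scene (np.float64(24.96507207564933), np.float64(0.9867996818029046), np.int64(286))
eye pts [nan nan nan] 0 nan<stdin>:5: RuntimeWarning: Mean of empty slice.
  ret = um.true_divide(
  ret = ret.dtype.type(ret / rcount)
```

Run:
```python
from car import *
def at(az,z,r=.094): a=np.radians(az); return (AX[0]+r*np.cos(a),AX[1]+r*np.sin(a),z)
plan([(at(58,.30),tool(0),10),(at(58,.217),tool(0),3)])
```

```text
-3 -21 40 -0 -0 0.01; -3 -21 40 -0 -0 0.01; -3 -21 40 -0 -0 0.01; -3 -21 40 -0 -0 0.01; -3 -21 40 -0 -0.01 0
-3 -21 40 -0 -0 0.01; -3 -21 40 -0 -0.01 0; -2 -21 40 -0 -0 0.01; -3 -21 40 -0 -0.01 0; -2 -21 41 -0.01 -0 0.01
  -> [0.7332 0.0517 0.2997] err mm [-0.4 -0.5  0.3] deg 0.02
28 0 -0 0 -0 -0; 27 0 -0 0 -0 -0; 28 0 -0 0 -0 -0
  -> [0.7332 0.0516 0.2167] err mm [-0.4 -0.4  0.3] deg 0.02
```

```bash
python3 -m jog '-10 -21 40 0 0 0 0; -8 -21 40 0 0 0 0; -6 -21 40 0 0 0 0; -2 -21 40 0 0 0 0; 0 -21 40 0 0 0 0'
python3 -m jog '0 -21 40 0 0 0 0; 0 -21 40 0 0 0 0; 0 -21 40 0 0 0 0; 0 -21 40 0 0 0 0; 0 -21 40 0 0 0 0'
python3 - <<'E'
from car import *
print(pose()[0],pose()[2]['gripper_width'],pose()[2]['q'])
snap('wrist','g_wrist')
def at(az,z,r=.094): a=np.radians(az); return (AX[0]+r*np.cos(a),AX[1]+r*np.sin(a),z)
plan([(at(58,.217),tool(0),4)])
E
```

```text
t: 7.0
eef_pos: [0.6268, -0.1459, 0.2933]
tool_rot: [0.5, -0.5, 0.5, 0.5]
contact_force: [0.7, 0.1, -0.9]
gripper_width: -0.001
t: 7.5
eef_pos: [0.7316, 0.0541, 0.2925]
tool_rot: [0.5, -0.5, 0.501, 0.5]
contact_force: [0.2, -0.2, -0.9]
gripper_width: 0.004
[0.7316366  0.05406994 0.29250367] 0.003874186199397374 [-0.43123546  0.56677434  0.44422117  1.34016959 -0.24244095  1.28953013
  1.589943  ]
19 0 -4 0.02 0.01 -0; 18 0 -3 0.03 0.01 -0; 19 1 -4 0.02 0.02 -0; 18 0 -3 0.03 0.01 -0.01
  -> [0.733  0.0515 0.2171] err mm [-0.1 -0.2 -0.1] deg 0.03
```

View pics/g_wrist.png

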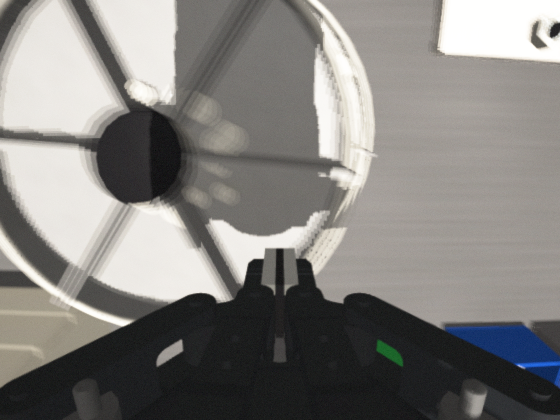

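```bash
python3 -m jog '25 0 -3 0 0 0 0; 20 0 0 0 0 0 0; 20 0 0 0 0 0 0; 10 0 0 0 0 0 0; 0 0 0 0 0 0 0'
python3 - <<'E'
from car import *
p,r,o=pose(); print(p,np.degrees(np.arctan2(p[1]-AX[1],p[0]-AX[0])),np.hypot(*(p[:2]-AX)))
def at(az,z=.2175,r=.094): a=np.radians(az); return (AX[0]+r*np.cos(a),AX[1]+r*np.sin(a),z)
a0=np.degrees(np.arctan2(p[1]-AX[1],p[0]-AX[0]))
pp,rr=p,r
for k in range(5):
    pp,rr=plan([(at(a0+25*k+5*(j+1)),tool(0),1) for j in range(5)],pp,rr,1)
E
```

```text
t: 8.05
eef_pos: [0.7302, 0.0492, 0.2161]
tool_rot: [0.499, -0.499, 0.501, 0.501]
contact_force: [-0.2, 0.7, -0.6]
gripper_width: 0.001
[0.7302403  0.04924829 0.21610426] 58.71689646492693 0.0909749595901591
-1.4 5.6 6.5 -0 -0.01 -0.04
  -> [0.7246 0.0558 0.2175] err mm [-0.  0. -0.] deg 0.04
0 7.5 3.3 -0 0 0
  -> [0.7171 0.0591 0.2175] err mm [-0.  0. -0.] deg 0.04
0 7.8 2.7 -0 0 0
  -> [0.7094 0.0618 0.2175] err mm [ 0. -0. -0.] deg 0.04
0 8 1.9 -0 0 0
  -> [0.7014 0.0637 0.2175] err mm [ 0.  0. -0.] deg 0.04
0 8.1 1.3 -0 0 0
  -> [0.6933 0.065  0.2175] err mm [ 0. -0. -0.] deg 0.04
0 8.1 0.5 -0 0 0
  -> [0.6852 0.0655 0.2175] err mm [-0.  0. -0.] deg 0.04
0 8.2 -0.2 -0 0 0
  -> [0.677  0.0653 0.2175] err mm [-0.  0. -0.] deg 0.04
0 8.2 -0.9 -0 0 0
  -> [0.6688 0.0644 0.2175] err mm [ 0.  0. -0.] deg 0.04
0 8 -1.6 -0 0 0
  -> [0.6608 0.0628 0.2175] err mm [-0.  0. -0.] deg 0.04
0 7.9 -2.2 -0 0 0
  -> [0.6528 0.0606 0.2175] err mm [-0. -0. -0.] deg 0.04
0 7.7 -3 -0 0 0
  -> [0.6451 0.0576 0.2175] err mm [ 0. -0. -0.] deg 0.04
0 7.3 -3.6 -0 0 0
  -> [0.6378 0.054  0.2175] err mm [-0.
[... 319 characters left out ...]
-0 5.1 -6.4 -0 0 0
  -> [0.6072 0.0271 0.2175] err mm [-0.  0.  0.] deg 0.04
-0 4.6 -6.8 -0 0 0
  -> [0.6026 0.0203 0.2175] err mm [0. 0. 0.] deg 0.04
-0 3.9 -7.2 -0 0 0
  -> [0.5987 0.0131 0.2175] err mm [-0.  0.  0.] deg 0.04
-0 3.3 -7.5 -0 0 0
  -> [0.5954 0.0056 0.2175] err mm [-0.  0.  0.] deg 0.04
-0 2.7 -7.7 -0 0 0
  -> [ 0.5927 -0.0021  0.2175] err mm [ 0. -0.  0.] deg 0.04
-0 1.9 -8 -0 0 0
  -> [ 0.5908 -0.0101  0.2175] err mm [-0. -0.  0.] deg 0.04
-0 1.3 -8.1 -0 0 0
  -> [ 0.5895 -0.0182  0.2175] err mm [ 0. -0.  0.] deg 0.04
-0 0.5 -8.2 -0 0 0
  -> [ 0.589  -0.0264  0.2175] err mm [0. 0. 0.] deg 0.04
-0 -0.2 -8.2 -0 0 0
  -> [ 0.5892 -0.0346  0.2175] err mm [-0.  0.  0.] deg 0.04
```

```bash
python3 -m jog '0 5.5 6.5 0 0 0 0; 0 7.5 3.5 0 0 0 0; 0 6 2 0 0 0 0; 0 5 1.5 0 0 0 0; 0 5 1 0 0 0 0'
python3 -c "
from car import *
p,r,o=pose(); print(np.degrees(np.arctan2(p[1]-AX[1],p[0]-AX[0])),np.hypot(*(p[:2]-AX)))"
```

```text
t: 8.55
eef_pos: [0.7038, 0.0639, 0.2192]
tool_rot: [0.501, -0.501, 0.499, 0.499]
contact_force: [7.8, -0.7, -3.2]
gripper_width: -0.002
77.31635423525435 0.09470635511054017
```

```bash
python3 -m jog '0 8 1 0 0 0 0; 0 8 0.5 0 0 0 0; 0 8 0 0 0 0 0; 0 8 -1 0 0 0 0; 0 8 -1.5 0 0 0 0'
python3 -m jog '0 8 -2.5 0 0 0 0; 0 7.5 -3 0 0 0 0; 0 7.5 -3.5 0 0 0 0; 0 7 -4 0 0 0 0; 0 6.5 -5 0 0 0 0'
python3 - <<'E'
from car import *
p,r,o=pose(); a0=np.degrees(np.arctan2(p[1]-AX[1],p[0]-AX[0])); print(a0,np.hypot(*(p[:2]-AX)))
def at(az,z=.2185,r=.094): a=np.radians(az); return (AX[0]+r*np.cos(a),AX[1]+r*np.sin(a),z)
plan([(at(a0+5*(j+1)),tool(0),1) for j in range(15)],p,tool(0),1)
E
```

```text
t: 9.05
eef_pos: [0.6648, 0.0613, 0.2198]
tool_rot: [-0.502, 0.502, -0.499, -0.498]
contact_force: [7.7, -3.2, 0.1]
gripper_width: 0.0
t: 9.55
eef_pos: [0.629, 0.0451, 0.2203]
tool_rot: [0.502, -0.502, 0.498, 0.498]
contact_force: [8.8, 1.2, 0.0]
gripper_width: 0.005
126.23711574629556 0.09128785529114662
1.8 8 -2.9 0 0 0
  -> [0.621  0.0422 0.2185] err mm [ 0. -0. -0.] deg 0.0
0 5.9 -5.7 0 0 0
  -> [0.6151 0.0365 0.2185] err mm [-0. -0. -0.] deg 0.0
0 5.4 -6.2 0 0 0
  -> [0.6097 0.0303 0.2185] err mm [-0.  0. -0.] deg 0.0
0 4.9 -6.6 0 0 0
  -> [0.6048 0.0237 0.2185] err mm [ 0.  0. -0.] deg 0.0
0 4.2 -7 0 0 0
  -> [0.6006 0.0167 0.2185] err mm [-0.  0. -0.] deg 0.0
0 3.7 -7.4 0 0 0
  -> [0.5969 0.0093 0.2185] err mm [ 0.  0. -0.] deg 0.0
0 2.9 -7.6 0 0 0
  -> [0.594  0.0017 0.2185] err mm [-0.  0. -0.] deg 0.0
0 2.3 -7.9 0 0 0
  -> [ 0.5917 -0.0062  0.2185] err mm [-0.  0. -0.] deg 0.0
0 1.6 -8 0 0 0
  -> [ 0.5901 -0.0142  0.2185] err mm [-0. -0. -0.] deg 0.0
0 0.9 -8.2 0 0 0
  -> [ 0.5892 -0.0224  0.2185] err mm [-0.  0. -0.] deg 0.0
0 0.2 -8.2 0 0 0
  -> [ 0.589  -0.0306  0.2185] err mm [-0.  0. -0.] deg 0.0
0 -0.5 -8.1 0 0 0
  -> [ 0.5895 -0.0387  0.2185] err mm [ 0. -0. -0.] deg 0.0
0 -1.3 -8.1 0 0 0
  -> [ 0.5908 -0.0468  0.2185] err mm [-0. -0. -0.] deg 0.0
0 -1.9 -8 0 0 0
  -> [ 0.5927 -0.0548  0.2185] err mm [ 0. -0. -0.] deg 0.0
0 -2.6 -7.8 0 0 0
  -> [ 0.5953 -0.0626  0.2185] err mm [ 0.  0. -0.] deg 0.0
```

```bash
python3 -m jog '1 7 -5 0 0 0 0; 1 6 -5.5 0 0 0 0; 0 5.5 -6 0 0 0 0; 0 5 -6.5 0 0 0 0; 0 4 -7 0 0 0 0'
python3 -m jog '0 3.5 -7.5 0 0 0 0; 0 3 -7.5 0 0 0 0; 0 2.5 -8 0 0 0 0; 0 1.5 -8 0 0 0 0; 0 0.5 -8 0 0 0 0'
python3 -m jog '0 0 -8 0 0 0 0; 0 -0.5 -8 0 0 0 0'
python3 - <<'E'
from car import *
p,r,o=pose(); a0=np.degrees(np.arctan2(p[1]-AX[1],p[0]-AX[0])); print(a0,np.hypot(*(p[:2]-AX)))
im,d,T,c=snap('side','i_side'); P=cloud(d,T,c); print(walls(P,np.array([.683,-.026])))
im,d,T,c=snap('scene','i_scene'); P=cloud(d,T,c); print(walls(P,np.array([.683,-.03])))
q=cv2.resize(im[150:300,220:400],None,fx=4,fy=4,interpolation=cv2.INTER_CUBIC); cv2.imwrite("pics/i_crop.png",q[:,:,::-1])
E
```

```text
t: 10.05
eef_pos: [0.601, 0.0165, 0.2181]
tool_rot: [0.502, -0.502, 0.497, 0.499]
contact_force: [5.6, 4.8, 0.8]
gripper_width: 0.0
t: 10.55
eef_pos: [0.5895, -0.0215, 0.2176]
tool_rot: [0.502, -0.501, 0.497, 0.5]
contact_force: [4.0, 7.0, 0.0]
gripper_width: -0.001
t: 10.75
eef_pos: [0.5895, -0.0371, 0.2173]
tool_rot: [0.501, -0.501, 0.497, 0.501]
contact_force: [2.1, 6.0, 0.0]
gripper_width: 0.001
-174.74967606814752 0.0938515450370026
(np.float64(15.253373323091475), np.float64(0.9895621931369308), np.int64(363))
(np.float64(17.928852300102154), np.float64(0.9847049433975855), np.int64(217))
```

View pics/i_crop.png

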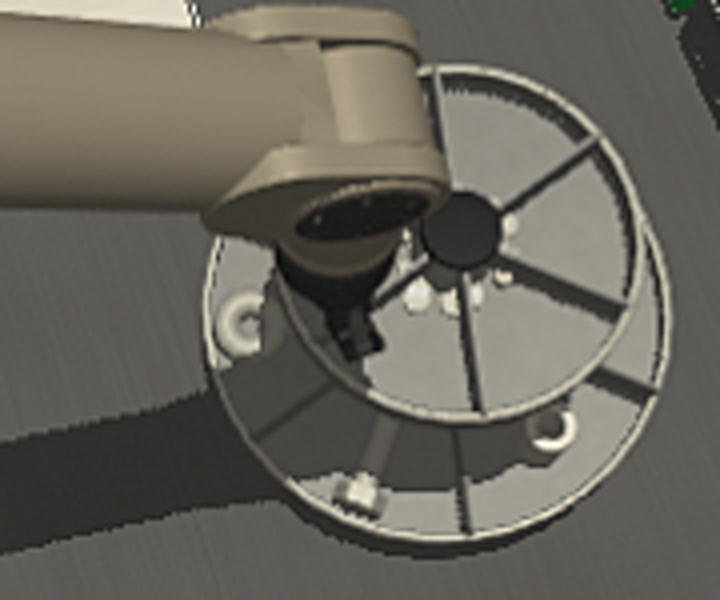

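View pics/i_side.png

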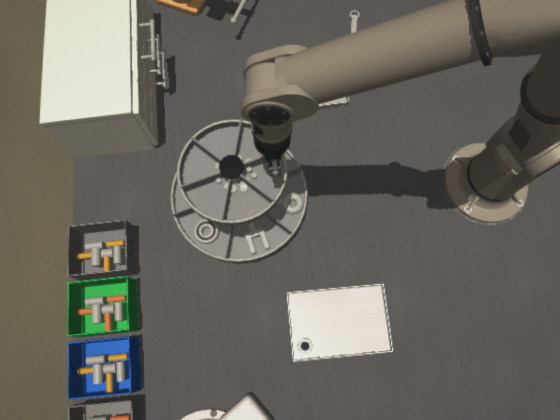

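```bash
python3 -m jog '0 -0.5 -6 0 0 0 0; 0 -1 -6 0 0 0 0; 0 -1 -5 0 0 0 0; 0 -1 -3 0 0 0 0; 0 0 0 0 0 0 0'
python3 - <<'E'
from car import *
p,r,o=pose(); a0=np.degrees(np.arctan2(p[1]-AX[1],p[0]-AX[0])); print(a0,np.hypot(*(p[:2]-AX)))
im,d,T,c=snap('side','j_side'); P=cloud(d,T,c); print(walls(P,np.array([.683,-.026])))
E
```

```text
t: 11.35
eef_pos: [0.5914, -0.0602, 0.2163]
tool_rot: [0.5, -0.5, 0.5, 0.5]
contact_force: [0.8, 3.2, -0.4]
gripper_width: 0.001
-160.9078541430444 0.09689962327660928
(np.float64(28.871902169401427), np.float64(0.9881763296083866), np.int64(367))
```

```bash
python3 -m jog '0 0 6 0 0 0 0; -30 0 2 0 0 0 0; -40 0 0 0 0 0 0; -20 5 0 0 0 0 0; 0 0 0 0 0 0 40'
python3 - <<'E'
from car import *
im,d,T,c=snap('side','k_side'); P=cloud(d,T,c); print(walls(P,np.array([.683,-.026])),pose()[0],pose()[2]['q'])
plan([((.47,-.022,.24),tool(-2.7,30),6)],None,None)
E
```

```text
t: 11.9
eef_pos: [0.5877, -0.0531, 0.3097]
tool_rot: [0.502, -0.501, 0.499, 0.498]
contact_force: [-0.2, -0.4, -0.3]
gripper_width: 0.152
(np.float64(28.949893453988725), np.float64(0.9920239157814797), np.int64(389)) [ 0.58690053 -0.05267455  0.30755537] [-0.41052083  0.28798911  0.49789976  1.70218248 -0.14683378  1.18595724
  1.69489662]
11 20 5 0.07 0.02 -0.83; 10 20 5 0.07 0.02 -0.83; 8 21 5 0.07 0.02 -0.83; 6 22 5 0.07 0.02 -0.83; 3 22 4 0.08 0.02 -0.83
2 23 4 0.07 0.02 -0.82
  -> [ 0.4699 -0.0225  0.2397] err mm [0.1 0.5 0.3] deg 0.04
```

```bash
python3 -m jog '6 22 5 0.07 0 -0.83 60; 8 22 5 0.07 0 -0.83 75; 8 21 5 0.07 0 -0.83 85; 6 22 5 0.07 0 -0.83 85; 5 22 4 0.08 0 -0.83 85'
python3 -m jog '2 20 4 0.07 0 -0.82 85; 0 0 0 0 0 0 85'
python3 - <<'E'
from car import *
p,r,o=pose(); print(p,o['q'].round(3), (tool(-2.7,30).inv()*r).magnitude()*57.3)
im,d,T,c=snap('wrist','l_wrist'); P=cloud(d,T,c)
E
```

```text
t: 12.45
eef_pos: [0.4839, -0.0261, 0.2537]
tool_rot: [0.606, -0.587, 0.389, 0.371]
contact_force: [0.5, -1.0, -0.1]
gripper_width: 0.995
t: 12.65
eef_pos: [0.4601, -0.0224, 0.2384]
tool_rot: [0.62, -0.599, 0.369, 0.346]
contact_force: [0.8, -0.6, 0.0]
gripper_width: 0.994
[ 0.46009869 -0.02236215  0.23836817] [-0.498 -0.167  0.318  2.407  0.373  0.414  1.049] 0.989798615371236
```

View pics/l_wrist.png

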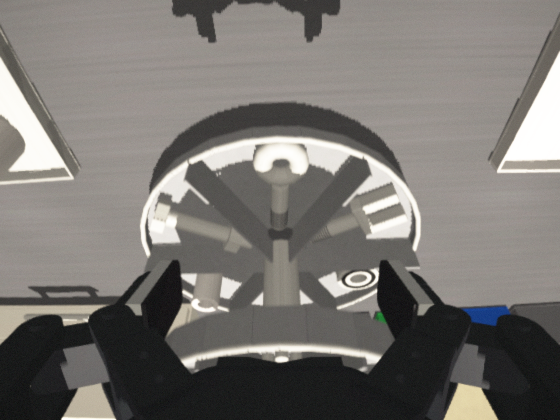

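Run:
```python
from car import *
z=np.load("l_wrist.npz"); c=bot.calibration('wrist'); P=cloud(z['d'],z['T'],c)
r=np.hypot(P[...,0]-AX[0],P[...,1]-AX[1]); m=(P[...,2]>.0485)&(P[...,2]<.072)&(r<.171)&(P[...,0]<.66)&(abs(P[...,1]+.025)<.036)
m=m.astype(np.uint8); k,l,s,ce=cv2.connectedComponentsWithStats(m); 
for i in range(1,k):
    if s[i,4]>40: print(s[i],P[l==i].mean(0).round(4))
i=l[145,281] or 1+np.argmax(s[1:,4]); q=P[l==i]; top=q[q[:,2]>.057]; 
e=top[top[:,0]<.575]; print("ring top bbox",e.min(0).round(4),e.max(0).round(4),cv2.minEnclosingCircle(e[:,:2].astype(np.float32)))
sh=q[q[:,0]>.585]; print("shank",len(sh),sh.min(0),sh.max(0),np.polyfit(sh[:,0],sh[:,1],1))
print("shank mid y at x=.60:",np.polyval(np.polyfit(sh[:,0],sh[:,1],1),.6))
# ray approach: hole / ring outer contour mask
mm=(l==i).astype(np.uint8)*255; v=z['p'].copy(); cn,_=cv2.findContours(mm,0,1); cv2.drawContours(v,cn,-1,(255,0,0),1)
cv2.imwrite("pics/l_crop.png",cv2.resize(v[100:320,130:430],None,fx=2.6,fy=2.6)[:,:,::-1])
# lower lip circle from wrist
m=(P[...,2]>.053)&(P[...,2]<.066)&(r>.168)&(r<.188)&(P[...,0]<.66); q=P[m][:,:2]; A=np.c_[2*q,np.ones(len(q))]; s_=np.linalg.lstsq(A,(q**2).sum(1),rcond=None)[0]; print("lip",s_[:2],np.sqrt(s_[2]+s_[:2]@s_[:2]),len(q))
```

```text
[ 253  141   61  108 3407] [ 0.5741 -0.0248  0.0594]
ring top bbox [ 0.5135 -0.0511  0.057 ] [0.5749 0.0029 0.0637] ((0.5446062684059143, -0.024892417713999748), 0.0316062867641449)
shank 1285 [ 0.5850473  -0.0607569   0.04850043] [0.65988673 0.01099782 0.07199972] [-0.07000458  0.01797343]
shank mid y at x=.60: -0.02402931463654238
lip [ 0.68187722 -0.02993281] 0.17461586973622634 2805
```

View pics/l_crop.png

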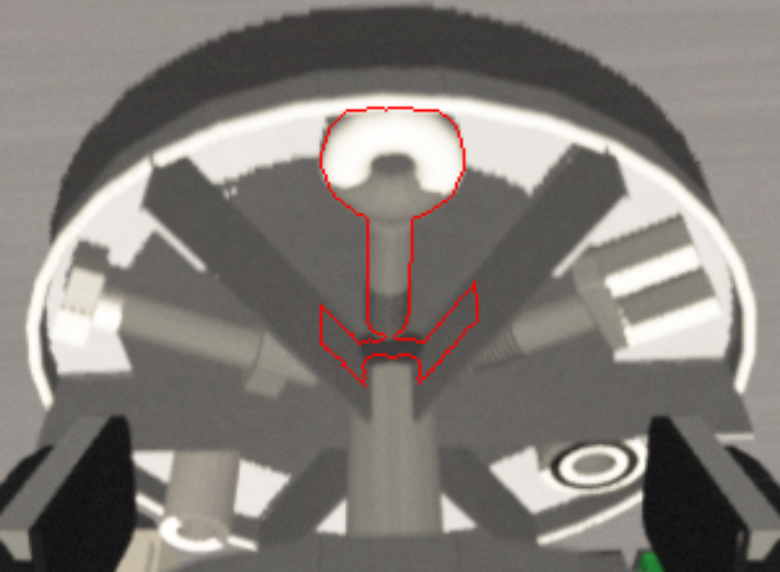

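```bash
cat > fk.py <<'E'
import numpy as np
from scipy.spatial.transform import Rotation as R
from scipy.optimize import least_squares
AL=np.radians([0,-90,90,90,90,90,-90]);A=[0,0,0,.0525,.0775,0,.076];D=[.267,0,.293,0,.3425,0,.097]
def fk(q,A=A,D=D):
    T=np.eye(4)
    for i in range(7):
        ca,sa,ct,st=np.cos(AL[i]),np.sin(AL[i]),np.cos(q[i]),np.sin(q[i])
        T=T@np.array([[ct,-st,0,A[i]],[st*ca,ct*ca,-sa,-sa*D[i]],[st*sa,ct*sa,ca,ca*D[i]],[0,0,0,1]])
    return T
E
python3 - <<'E'
from fk import *
Q=[[-1.40008786,0.47780904,0.02230099,1.55646504,-0.01148013,1.10931523,-0.08308196],[-0.81402994,0.15560643,0.1700462,1.98980416,-0.03135107,0.99858978,0.94270657],[-0.43061993,0.12551227,0.41426229,2.03610089,-0.06072989,0.99083805,1.58488575],[0.12099659,0.46608002,0.52525649,1.72875653,-0.26341648,1.01738424,2.30368471],[-0.43123546,0.56677434,0.44422117,1.34016959,-0.24244095,1.28953013,1.589943],[-0.498,-0.167,0.318,2.407,0.373,0.414,1.049]]
E=[[0.18559806,0.64835187,0.23031326],[0.4201,0.2486,0.2403],[0.4704812,-0.03642387,0.24043422],[0.5166383,-0.35817775,0.20331571],[0.7316366,0.05406994,0.29250367],[0.46009869,-0.02236215,0.23836817]]
for q,e in zip(Q,E):
    T=fk(q); print(T[:3,3].round(3),np.hypot(*T[:2,3]).round(3),np.hypot(e[0],e[1]).round(3),e[2],"az diff",np.degrees(np.arctan2(e[1],e[0])-np.arctan2(T[1,3],T[0,3])).round(2),"approach",T[:3,2].round(2))
E
```

```text
[ 0.111 -0.582  0.31 ] 0.593 0.674 0.23031326 az diff 153.21 approach [-0.01  0.03 -1.  ]
[ 0.415 -0.329  0.705] 0.53 0.488 0.2403 az diff 69.01 approach [ 0.59 -0.45 -0.67]
[ 0.503 -0.036  0.745] 0.505 0.472 0.24043422 az diff -0.31 approach [ 0.8  -0.04 -0.6 ]
[0.538 0.308 0.429] 0.62 0.629 0.20331571 az diff -64.52 approach [ 0.25  0.17 -0.95]
[ 0.519 -0.027  0.196] 0.52 0.734 0.29250367 az diff 7.16 approach [-0.44 -0.   -0.9 ]
[ 0.17  -0.004  1.009] 0.17 0.461 0.23836817 az diff -1.51 approach [0.83 0.02 0.56]
```

```bash
cat > arm.py <<'E'
import numpy as np
from scipy.spatial.transform import Rotation as R
from scipy.optimize import least_squares
Rz=lambda a:R.from_euler('z',a); Ry=lambda a:R.from_euler('y',a)
def fk(q,pr):
    h,L1,L2,L3,a1,a2,a3,a4,b1,b2,b3=pr
    p=np.array([0,0,h]); r=Rz(-q[0]); 
    p=p+r.apply([a1,b1,0]); r=r*Ry(q[1]); p=p+r.apply([a2,b2,L1]); r=r*Rz(-q[2])*Ry(q[3]); p=p+r.apply([a3,b3,L2]); r=r*Rz(-q[4])*Ry(q[5]); p=p+r.apply([a4,0,L3]); r=r*Rz(-q[6])
    return p,r
Q=[[-1.40008786,0.47780904,0.02230099,1.55646504,-0.01148013,1.10931523,-0.08308196],[-0.81402994,0.15560643,0.1700462,1.98980416,-0.03135107,0.99858978,0.94270657],[-0.43061993,0.12551227,0.41426229,2.03610089,-0.06072989,0.99083805,1.58488575],[0.12099659,0.46608002,0.52525649,1.72875653,-0.26341648,1.01738424,2.30368471],[-0.43123546,0.56677434,0.44422117,1.34016959,-0.24244095,1.28953013,1.589943],[-0.498,-0.167,0.318,2.407,0.373,0.414,1.049],[-0.43016006,0.17027697,0.41903598,2.07434461,-0.08936229,0.90736241,1.60879318],[-0.41052083,0.28798911,0.49789976,1.70218248,-0.14683378,1.18595724,1.69489662]]
E=np.array([[0.18559806,0.64835187,0.23031326],[0.4201,0.2486,0.2403],[0.4704812,-0.03642387,0.24043422],[0.5166383,-0.35817775,0.20331571],[0.7316366,0.05406994,0.29250367],[0.46009869,-0.02236215,0.23836817],[0.4724,-0.0344,0.2074],[0.58690053,-0.05267455,0.30755537]])
if __name__=="__main__":
    f=lambda pr:np.r_[np.concatenate([fk(q,pr)[0]-e for q,e in zip(Q,E)])*1000, pr[4:]*5]
    s=least_squares(f,[.34,.4,.4,.3]+[0]*7); print(s.x.round(4)); print(np.abs(s.fun[:24]).reshape(-1,3).round(1))
    for q in Q: print(fk(q,s.x)[1].apply([0,0,1]).round(3))
    np.save("arm.npy",s.x)
E
python3 arm.py
```

```text
[ 2.867e-01  5.416e-01  4.728e-01  3.263e-01 -0.000e+00  1.000e-04
  0.000e+00  3.000e-04 -1.530e-02 -1.530e-02 -3.170e-02]
[[0.  0.  0. ]
 [0.  0.  0.1]
 [0.  0.  0. ]
 [0.  0.  0. ]
 [0.  0.  0.1]
 [0.  0.  0.1]
 [0.  0.  0. ]
 [0.  0.  0. ]]
[-0.    -0.002 -1.   ]
[-0.  0. -1.]
[ 0.  0. -1.]
[-0.002 -0.004 -1.   ]
[-0.002 -0.    -1.   ]
[ 0.489 -0.012 -0.872]
[ 0.006  0.001 -1.   ]
[ 0.003 -0.    -1.   ]
```

```bash
cat > ik.py <<'E'
from arm import *
from plan import tool,pose,plan,AX if False else tool,pose,plan
E
cat > ik.py <<'E'
from arm import *
from plan import tool,pose,plan
pr=np.load("arm.npy"); LO=np.array([-2.96,-.34,-1.41,.24,-1.37,.17,-2.96]);HI=np.array([2.96,2.1,1.46,2.44,4.51,1.92,2.96])
# tool const from start pose
w,x,y,z=0.56411178,-0.42613218,0.5651046,0.42525999
C=fk(Q[0],pr)[1].inv()*R.from_quat([x,y,z,w])
def ik(q0,p,r,reg=.02):
    def f(q):
        P,rr=fk(q,pr); return np.r_[(P-p)*100,((rr*C).inv()*r).as_rotvec()*30,(q-q0)*reg]
    s=least_squares(f,np.clip(q0,LO+1e-3,HI-1e-3),bounds=(LO,HI)); P,rr=fk(s.x,pr)
    return s.x,np.linalg.norm(P-p)*1000,np.degrees((( rr*C).inv()*r).magnitude()),np.minimum(s.x-LO,HI-s.x)
def path(q,wps):
    for p,r in wps:
        q,ep,er,m=ik(q,np.array(p),r); print(np.round(p,3),"err %.1fmm %.1fdeg"%(ep,er),"q",q.round(2),"minmargin j%d %.2f"%(m.argmin()+1,m.min()))
    return q
E
python3 - <<'E'
from ik import *
q=pose()[2]['q']
for lean in (34,38,42):
    print("lean",lean); t=tool(-1,lean); l=np.radians(lean); g=np.array([.592,-.025,.05]); b=np.array([-np.sin(l),0,np.cos(l)])
    AX=np.array([.683,-.0285])
    def orb(az,r,z): a=np.radians(az); return (AX[0]+r*np.cos(a),AX[1]+r*np.sin(a),z),tool(az-180,lean)
    path(q,[(g+.11*b,t),(g+.05*b,t),(g,t),(g+[0,0,.028],t),(g+[-.03,0,.03],t),(g+[-.03,0,.06],t),orb(170,.14,.12),orb(160,.155,.125),orb(150,.17,.13),orb(140,.185,.14),orb(140,.21,.2),((.47,.25,.2),tool(-20,lean)),((.45,.31,.15),tool(0,lean)),((.45,.31,.013),tool(0,lean)),((.45,.31,.013),tool(20,lean)),((.45,.31,.013),tool(35,lean))])
E
```

```text
lean 34
[ 0.53  -0.025  0.141] err 0.0mm 0.0deg q [ 0.29  0.22 -0.44  2.39  1.82  0.17 -0.33] minmargin j6 0.00
[ 0.564 -0.025  0.091] err 0.0mm 0.0deg q [ 0.41  0.41 -0.6   2.34  2.08  0.32 -0.53] minmargin j4 0.10
[ 0.592 -0.025  0.05 ] err 0.0mm 0.0deg q [ 0.43  0.55 -0.62  2.29  2.18  0.41 -0.58] minmargin j4 0.15
[ 0.592 -0.025  0.078] err 0.0mm 0.0deg q [ 0.39  0.47 -0.57  2.29  2.08  0.33 -0.51] minmargin j4 0.15
[ 0.562 -0.025  0.08 ] err 0.0mm 0.0deg q [ 0.43  0.44 -0.62  2.35  2.13  0.35 -0.57] minmargin j4 0.09
[ 0.562 -0.025  0.11 ] err 0.0mm 0.0deg q [ 0.37  0.35 -0.54  2.34  1.99  0.26 -0.46] minmargin j6 0.09
[ 0.545 -0.004  0.12 ] err 0.0mm 0.0deg q [ 0.26  0.31 -0.57  2.36  1.72  0.4  -0.45] minmargin j4 0.08
[0.537 0.025 0.125] err 0.0mm 0.0deg q [ 0.15  0.32 -0.62  2.34  1.49  0.58 -0.51] minmargin j4 0.10
[0.536 0.056 0.13 ] err 0.0mm 0.0deg q [ 0.04  0.36 -0.65  2.27  1.32  0.76 -0.59] minmargin j4 0.17
[0.541 0.09  0.14 ] err 0.0mm 0.0deg q [-0.05  0.41 -0.67  2.16  1.17  0.93 -0.66] minmargin j4 0.28
[0.522 0.106 0.2  ] err 0.0mm 0.0deg q [-0.03  0.29 -0.73  2.
[... 3116 characters left out ...]
[0.541 0.09  0.14 ] err 0.0mm 0.0deg q [ 0.3   0.77 -1.28  2.18  1.5   1.49 -0.88] minmargin j3 0.13
[0.522 0.106 0.2  ] err 0.0mm 0.0deg q [ 0.34  0.67 -1.39  2.16  1.38  1.52 -0.81] minmargin j3 0.02
[0.47 0.25 0.2 ] err 0.0mm 0.0deg q [ 0.08  0.66 -1.41  2.19  1.4   1.47 -0.78] minmargin j3 0.00
[0.45 0.31 0.15] err 0.0mm 0.0deg q [ 0.02  0.74 -1.39  2.29  1.63  1.36 -0.7 ] minmargin j3 0.02
[0.45  0.31  0.013] err 0.0mm 0.0deg q [-0.15  1.03 -1.15  2.32  1.92  1.47 -0.93] minmargin j4 0.12
[0.45  0.31  0.013] err 0.0mm 0.0deg q [ 0.    0.98 -1.13  2.43  2.18  1.23 -0.71] minmargin j4 0.01
[0.45  0.31  0.013] err 0.9mm 0.1deg q [ 0.34  1.31 -1.41  2.44  2.29  1.28 -0.13] minmargin j3 0.00
```

```bash
cat >> ik.py <<'E'
from scipy.spatial.transform import Slerp
def sim(q,p0,r0,wps,n=6,verbose=True):
    for p,r in wps:
        p=np.array(p); sl=Slerp([0,1],R.concatenate([r0,r])); mm=9
        for s in np.linspace(0,1,n+1)[1:]:
            q,ep,er,m=ik(q,p0+(p-p0)*s,sl(s)); mm=min(mm,m.min())
        print(p.round(3),"err %.1f %.1f"%(ep,er),"q",q.round(2),"minm j%d %.2f; seg %.2f"%(m.argmin()+1,m.min(),mm)); p0,r0=p,r
    return q
AXc=np.array([.683,-.0285])
def orb(az,r,z,lean,yo=0): a=np.radians(az); return (AXc[0]+r*np.cos(a),AXc[1]+r*np.sin(a),z),tool(az-180+yo,lean)
E
python3 - <<'E'
from ik import *
p,r,o=pose()
L=36; g=np.array([.592,-.025,.05])
q=sim(o['q'],p,r,[((.50,.08,.24),tool(-20,28)),((.50,.12,.22),tool(-45,30)),orb(140,.21,.18,L),orb(150,.18,.14,L),orb(160,.155,.125,L),orb(170,.14,.12,L),(g+[-.03,0,.06],tool(-1,L)),(g+[0,0,.03],tool(-1,L)),(g,tool(-1,L))])
E
```

```text
[0.5  0.08 0.24] err 0.0 0.0 q [-0.58  0.01  0.06  2.24  0.63  0.65  0.24] minm j4 0.20; seg 0.06
[0.5  0.12 0.22] err 0.0 0.0 q [-0.71  0.18  0.03  2.13  0.68  0.9  -0.35] minm j4 0.31; seg 0.21
[0.522 0.106 0.18 ] err 0.0 0.0 q [-0.74  0.26  0.05  2.21  0.92  0.79 -0.52] minm j4 0.23; seg 0.23
[0.527 0.061 0.14 ] err 0.0 0.0 q [-0.67  0.27  0.11  2.33  1.21  0.56 -0.58] minm j4 0.11; seg 0.11
[0.537 0.025 0.125] err 0.0 0.0 q [-0.56  0.27  0.16  2.4   1.59  0.38 -0.69] minm j4 0.04; seg 0.04
[ 0.545 -0.004  0.12 ] err 0.0 0.0 q [-0.32  0.27  0.07  2.42  2.08  0.26 -0.89] minm j4 0.02; seg 0.02
[ 0.562 -0.025  0.11 ] err 0.0 0.0 q [ 0.05  0.32 -0.18  2.38  2.52  0.22 -1.05] minm j6 0.05; seg 0.02
[ 0.592 -0.025  0.08 ] err 0.0 0.0 q [ 0.08  0.42 -0.21  2.33  2.57  0.27 -1.07] minm j6 0.10; seg 0.06
[ 0.592 -0.025  0.05 ] err 0.0 0.0 q [ 0.12  0.5  -0.26  2.33  2.62  0.35 -1.1 ] minm j4 0.11; seg 0.11
```

Run:
```python
from ik import *
p,r,o=pose()
plan([((.50,.08,.24),tool(-20,28),4),((.50,.12,.22),tool(-45,30),3),(*orb(140,.21,.18,36),3)],None,None,0)
```

```text
4 -7 26 0.63 0.37 0.06; 4 -5 26 0.63 0.37 0.05; 2 -3 27 0.63 0.38 0.06; 1 -1 27 0.64 0.37 0.05
  -> [0.4997 0.08   0.2402] err mm [ 0.3  0.  -0.2] deg 0.03
4 7 13 1.21 0.67 -0.11; 3 9 12 1.22 0.68 -0.11; 2 10 10 1.21 0.67 -0.11
  -> [0.4999 0.1199 0.2198] err mm [0.1 0.1 0.2] deg 0.03
16 -1 2 -0.23 -0.15 -0.33; 16 0 2 -0.23 -0.15 -0.33; 15 1 2 -0.24 -0.15 -0.34
  -> [0.5221 0.1072 0.1798] err mm [ 0.  -0.7  0.2] deg 0.02
```

```bash
python3 -m jog '4 -7 26 0.63 0.37 0.06 42; 4 -5 26 0.63 0.37 0.05 42; 2 -3 27 0.63 0.38 0.06 42; 1 -1 27 0.64 0.37 0.05 42; 4 7 13 1.2 0.67 -0.1 42'
python3 -m jog '3 9 12 1.2 0.68 -0.1 42; 2 10 10 1.2 0.67 -0.1 42; 16 -1 2 -0.23 -0.15 -0.33 42; 16 0 2 -0.23 -0.15 -0.33 42; 15 1 2 -0.24 -0.15 -0.34 42'
python3 - <<'E'
from ik import *
p,r,o=pose(); print(p,o['q'].round(2))
L=36; g=np.array([.592,-.025,.05])
sim(o['q'],p,r,[orb(150,.18,.14,L),orb(160,.155,.125,L),orb(170,.14,.12,L),(g+[-.03,0,.06],tool(-1,L)),(g+[0,0,.03],tool(-1,L)),(g,tool(-1,L))])
plan([(*orb(150,.18,.14,L),3),(*orb(160,.155,.125,L),2),(*orb(170,.14,.12,L),2),(g+[-.03,0,.06],tool(-1,L),3)],None,None,0)
E
```

```text
t: 13.2
eef_pos: [0.5045, 0.091, 0.239]
tool_rot: [0.678, -0.507, 0.491, 0.208]
contact_force: [1.5, 0.2, 0.0]
gripper_width: 0.492
t: 13.7
eef_pos: [0.5251, 0.1033, 0.1835]
tool_rot: [0.701, -0.49, 0.51, 0.096]
contact_force: [-0.2, -0.3, -0.5]
gripper_width: 0.49
[0.52508956 0.10333334 0.18352763] [-0.66  0.24 -0.03  2.21  0.95  0.79 -0.51]
[0.527 0.061 0.14 ] err 0.0 0.0 q [-0.59  0.27  0.03  2.33  1.22  0.58 -0.59] minm j4 0.11; seg 0.11
[0.537 0.025 0.125] err 0.0 0.0 q [-0.49  0.27  0.08  2.4   1.58  0.4  -0.68] minm j4 0.04; seg 0.04
[ 0.545 -0.004  0.12 ] err 0.0 0.0 q [-0.27  0.27  0.01  2.42  2.05  0.28 -0.85] minm j4 0.02; seg 0.02
[ 0.562 -0.025  0.11 ] err 0.0 0.0 q [ 0.08  0.32 -0.21  2.38  2.49  0.23 -1.  ] minm j6 0.06; seg 0.03
[ 0.592 -0.025  0.08 ] err 0.0 0.0 q [ 0.11  0.42 -0.25  2.33  2.53  0.28 -1.03] minm j6 0.11; seg 0.07
[ 0.592 -0.025  0.05 ] err 0.0 0.0 q [ 0.15  0.5  -0.29  2.33  2.58  0.36 -1.06] minm j4 0.11; seg 0.11
17 1 -11 -0.37 -0.27 0; 17 2 -11 -0.38 -0.27 0; 16 2 -11 -0.37 -0.27 0.01
  -> [0.5265 0.0617 0.1401] err mm [ 0.6 -0.2 -0.1] deg 0.05
14 -7 -13 -0.68 -0.49 -0; 14 -6 -15 -0.67 -0.49 -0
  -> [0.5376 0.0244 0.1251] err mm [-0.2  0.1 -0.1] deg 0.04
7 -5 -12 -0.68 -0.49 -0; 6 -5 -13 -0.67 -0.48 -0
  -> [ 0.5451 -0.0042  0.1204] err mm [ 0.  -0.  -0.4] deg 0.03
7 -3 -6 -0.41 -0.3 -0; 6 -3 -6 -0.4 -0.29 -0; 7 -3 -7 -0.41 -0.3 -0
  -> [ 0.5617 -0.0253  0.1095] err mm [0.3 0.3 0.5] deg 0.04
```

Run:
```python
from ik import *
p,r,o=pose()
L=36; g=np.array([.592,-.025,.05])
sim(o['q'],p,r,[orb(150,.15,.14,L),orb(160,.138,.125,L),orb(170,.13,.12,L),(g+[-.025,0,.06],tool(-1,L)),(g+[0,0,.03],tool(-1,L)),(g,tool(-1,L))])
plan([(*orb(150,.15,.14,L),3),(*orb(160,.138,.125,L),2),(*orb(170,.13,.12,L),2),(g+[-.025,0,.06],tool(-1,L),3)],None,None,0)
```

```text
[0.553 0.046 0.14 ] err 0.0 0.0 q [-0.55  0.29  0.05  2.29  1.23  0.55 -0.54] minm j4 0.15; seg 0.15
[0.553 0.019 0.125] err 0.0 0.0 q [-0.46  0.29  0.09  2.37  1.58  0.38 -0.65] minm j4 0.07; seg 0.07
[ 0.555 -0.006  0.12 ] err 0.0 0.0 q [-0.25  0.28  0.01  2.4   2.04  0.27 -0.83] minm j4 0.04; seg 0.04
[ 0.567 -0.025  0.11 ] err 0.0 0.0 q [ 0.08  0.32 -0.22  2.37  2.46  0.22 -0.98] minm j6 0.05; seg 0.04
[ 0.592 -0.025  0.08 ] err 0.0 0.0 q [ 0.12  0.43 -0.26  2.33  2.51  0.28 -1.01] minm j6 0.11; seg 0.06
[ 0.592 -0.025  0.05 ] err 0.0 0.0 q [ 0.16  0.5  -0.31  2.33  2.57  0.36 -1.04] minm j4 0.11; seg 0.11
23 -7 -9 -0.37 -0.27 0; 23 -6 -10 -0.38 -0.27 0; 22 -7 -11 -0.37 -0.27 0.01
  -> [0.5534 0.0463 0.1403] err mm [-0.3  0.2 -0.3] deg 0.05
10 -1 -12 -0.68 -0.49 -0; 10 -0 -13 -0.67 -0.49 -0
  -> [0.553  0.0183 0.1247] err mm [0.3 0.4 0.3] deg 0.04
5 -3 -11 -0.68 -0.49 -0; 4 -2 -11 -0.67 -0.48 -0
  -> [ 0.5553 -0.0055  0.1203] err mm [-0.3 -0.4 -0.3] deg 0.03
6 -2 -6 -0.41 -0.3 -0; 5 -2 -6 -0.4 -0.29 -0; 6 -1 -6 -0.41 -0.3 -0
  -> [ 0.567  -0.0251  0.1095] err mm [-0.   0.1  0.5] deg 0.04
```

```bash
python3 -m jog '23 -7 -9 -0.37 -0.27 0 42; 23 -6 -10 -0.38 -0.27 0 42; 22 -7 -11 -0.37 -0.27 0 42; 5 0 -6 -0.34 -0.25 0 42; 5 -1 -6 -0.34 -0.25 0 42'
python3 -m jog '5 0 -6 -0.34 -0.25 0 42; 5 0 -6 -0.34 -0.24 0 42; 3 -1 -5 -0.34 -0.25 0 42; 2 -1 -6 -0.34 -0.25 0 42; 2 -1 -5 -0.34 -0.24 0 42'
python3 - <<'E'
from ik import *
p,r,o=pose(); print(p,o['q'].round(2))
L=36; g=np.array([.592,-.025,.05])
sim(o['q'],p,r,[(g+[-.025,0,.06],tool(-1,L)),(g+[0,0,.03],tool(-1,L)),(g,tool(-1,L))])
plan([(g+[-.025,0,.06],tool(-1,L),5)],None,None,0)
E
```

```text
t: 14.2
eef_pos: [0.5531, 0.0312, 0.1327]
tool_rot: [0.685, -0.546, 0.45, 0.177]
contact_force: [0.3, 0.9, 0.2]
gripper_width: 0.493
t: 14.7
eef_pos: [0.5554, 0.001, 0.1212]
tool_rot: [0.661, -0.592, 0.387, 0.251]
contact_force: [0.9, 0.3, -0.3]
gripper_width: 0.492
[0.55535285 0.0009809  0.12121522] [-0.34  0.28  0.07  2.39  1.93  0.28 -0.8 ]
[ 0.567 -0.025  0.11 ] err 0.0 0.0 q [ 0.08  0.32 -0.21  2.37  2.48  0.22 -0.99] minm j6 0.05; seg 0.05
[ 0.592 -0.025  0.08 ] err 0.0 0.0 q [ 0.11  0.42 -0.25  2.33  2.52  0.28 -1.02] minm j6 0.11; seg 0.06
[ 0.592 -0.025  0.05 ] err 0.0 0.0 q [ 0.15  0.5  -0.3   2.33  2.58  0.36 -1.06] minm j4 0.11; seg 0.11
4 -1 -5 -0.31 -0.22 0; 4 -1 -5 -0.31 -0.22 0; 3 -1 -5 -0.3 -0.22 0; 4 -1 -5 -0.31 -0.22 0; 3 -2 -4 -0.3 -0.23 0.01
  -> [ 0.5673 -0.0248  0.1102] err mm [-0.3 -0.2 -0.2] deg 0.03
```

```bash
python3 -m jog '4 -1 -5 -0.31 -0.22 0 42; 4 -1 -5 -0.31 -0.22 0 42; 3 -1 -5 -0.3 -0.22 0 42; 4 -1 -5 -0.31 -0.22 0 42; 3 -2 -4 -0.3 -0.23 0 42'
python3 - <<'E'
from ik import *
from h import *
p,r,o=pose(); print(p,o['q'].round(2),"deg off",((tool(-1,36).inv()*r).as_rotvec()*57.3).round(1))
im,d,T,c=snap('wrist','m_wrist')
E
```

```text
t: 15.2
eef_pos: [0.5674, -0.0251, 0.11]
tool_rot: [0.633, -0.627, 0.326, 0.315]
contact_force: [0.4, -0.1, -0.1]
gripper_width: 0.494
[ 0.56739691 -0.02505304  0.10999554] [ 0.07  0.32 -0.2   2.37  2.5   0.22 -1.02] deg off [ 0. -0. -0.]
```

View pics/m_wrist.png

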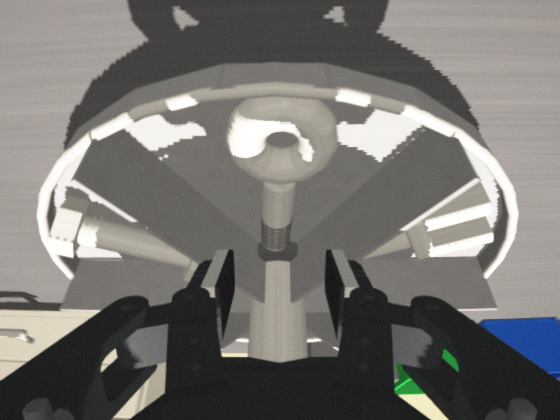

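Run:
```python
from ik import *
from h import *
z=np.load("m_wrist.npz"); c=bot.calibration('wrist'); P=cloud(z['d'],z['T'],c)
m=(P[...,2]>.048)&(P[...,2]<.07)&(np.hypot(P[...,0]-.683,P[...,1]+.0285)<.171)&(abs(P[...,1]+.025)<.036)&(P[...,0]<.625); m[250:]=0
q=P[m]; ring=q[q[:,0]<.572]; print(ring.min(0).round(4),ring.max(0).round(4),cv2.minEnclosingCircle(ring[:,:2].astype(np.float32)), ring[:,2].max())
for x in (.58,.585,.59,.595,.6,.605):
    s=q[abs(q[:,0]-x)<.0025]; s=s[s[:,2]>.054]; print(x,s[:,1].min().round(4),s[:,1].max().round(4),s[:,2].max().round(4))
L=36; g=np.array([.592,-.025,.05]); p,r,o=pose()
```

```text
[ 0.5127 -0.0526  0.048 ] [0.572  0.0046 0.0636] ((0.5429925918579102, -0.024231644347310066), 0.030838266015052795) 0.06356734716374927
0.58 -0.0356 -0.0171 0.0626
0.585 -0.0365 -0.0176 0.0628
0.59 -0.0367 -0.0181 0.0623
0.595 -0.0371 -0.0181 0.0627
0.6 -0.0374 -0.0186 0.0627
0.605 -0.0383 -0.0185 0.0629
```

Run:
```python
from ik import *
L=36; g=np.array([.592,-.0275,.05]); p,r,o=pose(); t=tool(-4,L)
sim(o['q'],p,r,[(g+[0,0,.03],t),(g,t)])
plan([(g+[0,0,.03],t,4),(g,t,5)],None,None,1)
```

```text
[ 0.592 -0.028  0.08 ] err 0.0 0.0 q [ 0.04  0.42 -0.18  2.33  2.47  0.29 -1.04] minm j4 0.11; seg 0.06
[ 0.592 -0.028  0.05 ] err 0.0 0.0 q [ 0.09  0.5  -0.24  2.34  2.53  0.37 -1.09] minm j4 0.10; seg 0.10
9.6 -0.5 0.1 0.1 0.07 0; 9.6 -0.4 0.1 0.1 0.07 0; 9.7 -0.5 0.2 0.09 0.07 0.01; 9.6 -0.4 0.3 0.1 0.07 0
  -> [ 0.592  -0.0275  0.08  ] err mm [ 0. -0. -0.] deg 0.03
4.9 3.5 -0 -0 0 0; 4.9 3.5 -0 -0 0 0; 4.8 3.5 -0 -0 0 0; 4.9 3.6 -0 -0 0 0; 4.8 3.5 -0.1 -0 0 0
  -> [ 0.592  -0.0275  0.05  ] err mm [-0.  0. -0.] deg 0.03
```

```bash
python3 -m jog '9.5 -0.5 0 0.1 0.07 0 42; 9.5 -0.5 0 0.1 0.07 0 42; 9.5 -0.5 0.2 0.1 0.07 0 42; 9.5 -0.5 0.3 0.1 0.07 0 42'
python3 -m jog '5 3.5 0 0 0 0 42; 5 3.5 0 0 0 0 42; 5 3.5 0 0 0 0 42; 4 3 0 0 0 0 42; 4 3 0 0 0 0 42'
python3 - <<'E'
from ik import *
from h import *
p,r,o=pose(); print(p,o['q'].round(2),o['contact_force'])
im,d,T,c=snap('wrist','n_wrist')
E
```

```text
t: 15.65
eef_pos: [0.5909, -0.0237, 0.0801]
tool_rot: [0.642, -0.618, 0.342, 0.299]
contact_force: [0.6, 0.4, -0.3]
gripper_width: 0.493
t: 16.15
eef_pos: [0.5902, -0.0249, 0.0524]
tool_rot: [0.642, -0.618, 0.342, 0.299]
contact_force: [0.4, -0.0, 0.1]
gripper_width: 0.489
[ 0.59019536 -0.02492875  0.05241068] [ 0.08  0.49 -0.24  2.34  2.53  0.37 -1.09] [ 0.44577917 -0.0071723   0.14859157]
```

View pics/n_wrist.png

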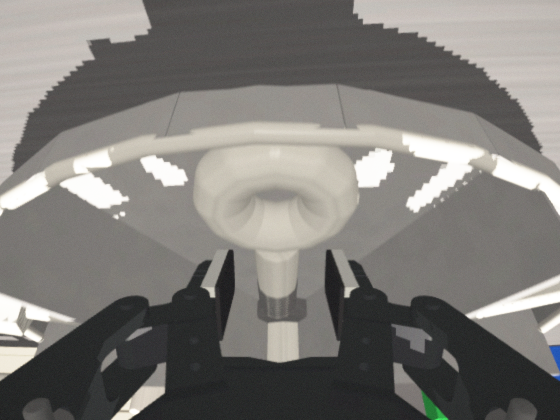

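```bash
python3 -m jog '1.5 0 -1 0 0 0 42; 1.5 0 -1 0 0 0 36; 0 0 0 0 0 0 28; 0 0 0 0 0 0 22; 0 0 0 0 0 0 16' 70
python3 -m jog '0 0 0 0 0 0 10; 0 0 0 0 0 0 10; 0 0 0 0 0 0 10'
python3 - <<'E'
from ik import *
from h import *
p,r,o=pose(); print(p,o['contact_force'],o['torque'],o['gripper_width']*85.4)
im,d,T,c=snap('wrist','o_wrist')
E
```

```text
t: 16.7
eef_pos: [0.592, -0.0268, 0.0508]
tool_rot: [0.642, -0.618, 0.342, 0.299]
contact_force: [-2.6, -0.9, 4.9]
gripper_width: 0.196
t: 17.0
eef_pos: [0.592, -0.0269, 0.0509]
tool_rot: [0.642, -0.618, 0.342, 0.299]
contact_force: [-4.4, 0.4, 6.0]
gripper_width: 0.198
[ 0.59204515 -0.02685777  0.05088799] [-4.4217583   0.38080491  5.97509597] [-0.00754901  0.56697918 -0.0995172 ] 16.88917603253045
```

View pics/o_wrist.png

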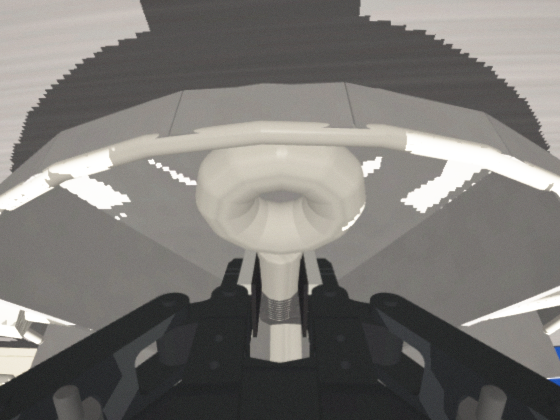

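```bash
python3 -m jog '0 0 0 0 0 0 30; 0 0 0 0 0 0 34; 1.5 0.9 0 0 0 0 34; 1 0.6 0 0 0 0 34; 0 0 0 0 0 0 34'
python3 -m jog '0 0 0 0 0 0 26; 0 0 0 0 0 0 20; 0 0 0 0 0 0 14; 0 0 0 0 0 0 10; 0 0 0 0 0 0 10' 50
python3 - <<'E'
from ik import *
p,r,o=pose(); print(p,o['contact_force'],o['torque'],o['gripper_width']*85.4)
E
```

```text
t: 17.55
eef_pos: [0.5921, -0.0269, 0.0471]
tool_rot: [0.642, -0.618, 0.342, 0.299]
contact_force: [0.3, -0.1, 0.8]
gripper_width: 0.397
t: 18.05
eef_pos: [0.5921, -0.0268, 0.0476]
tool_rot: [0.642, -0.618, 0.342, 0.299]
contact_force: [-3.0, 0.3, 3.9]
gripper_width: 0.214
[ 0.59214461 -0.0267596   0.04755841] [-3.04654905  0.30269489  3.85474879] [ 0.10116984  0.62488839 -0.03094572] 18.238005227675846
```

```bash
python3 -m jog '0 0 0 0 0 0 28; 0 0 0 0 0 0 30; 1 0.6 0 0 0 0 30; 1 0.6 0 0 0 0 30; 0 0 0 0 0 0 30'
python3 -m jog '0 0 0 0 0 0 24; 0 0 0 0 0 0 20; 0 0 0 0 0 0 14; 0 0 0 0 0 0 10; 0 0 0 0 0 0 10' 60
python3 - <<'E'
from ik import *
p,r,o=pose(); print(p,o['contact_force'],o['torque'],o['gripper_width']*85.4)
E
```

```text
t: 18.55
eef_pos: [0.5927, -0.0269, 0.0461]
tool_rot: [0.642, -0.618, 0.342, 0.298]
contact_force: [-6.5, 0.8, 13.0]
gripper_width: 0.353
t: 19.05
eef_pos: [0.5937, -0.027, 0.0468]
tool_rot: [0.642, -0.619, 0.341, 0.297]
contact_force: [-5.8, -0.2, 14.6]
gripper_width: 0.208
[ 0.59368866 -0.02699956  0.04678591] [-5.79460672 -0.22085401 14.59326369] [-0.0833847  -0.09242756 -0.05090784] 17.781077401688044
```

```bash
python3 -m jog '-1 -0.6 0 0 0 0 10; 0 0 0 0 0 0 10; 0 0 0 0 0 0 10' 90
python3 -m jog '-1.6 -1.2 0 0 0 0 10; -1.6 -1.2 0 0 0 0 10; -3.2 -2.4 0 0 0 0 10; -3.2 -2.4 0 0 0 0 10'
python3 - <<'E'
from ik import *
from h import *
p,r,o=pose(); print(p,o['contact_force'],o['torque'],o['gripper_width']*85.4)
im,d,T,c=snap('wrist','p_wrist')
E
```

```text
t: 19.35
eef_pos: [0.5932, -0.0269, 0.0469]
tool_rot: [0.642, -0.618, 0.342, 0.298]
contact_force: [-1.2, -0.5, 6.9]
gripper_width: 0.198
t: 19.75
eef_pos: [0.5919, -0.0269, 0.058]
tool_rot: [0.641, -0.618, 0.343, 0.299]
contact_force: [-0.1, 1.0, -2.9]
gripper_width: 0.199
[ 0.59189217 -0.02691509  0.05799808] [-0.09314955  0.9976059  -2.85857118] [ 0.04011496  0.90931617 -0.00240407] 16.979268471303133
```

View pics/p_wrist.png

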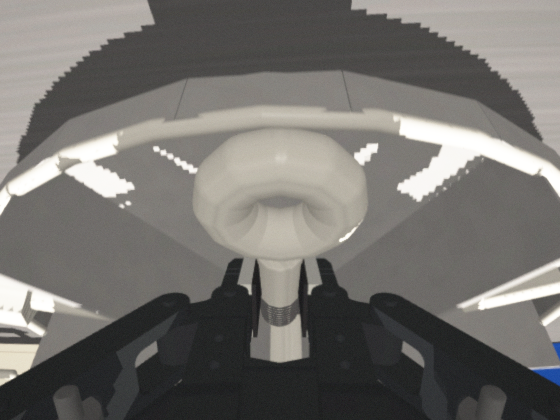

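```bash
cat > held.py <<'E'
from ik import *
from h import *
def held(tag):
    """bolt in hand: line of shank top and ring top heights in tool frame from a wrist picture"""
    z=np.load(tag+".npz"); c=bot.calibration('wrist'); P=cloud(z['d'],z['T'],c); p,r,o=pose()
    X=P-p; X=r.inv().apply(X.reshape(-1,3)).reshape(X.shape)   # tool frame
    # pixel lines: ring top outline column 280
    for v in (140,150,160,175,235,245,255,262,270,280,290): print(v,P[v,280].round(4),X[v,280].round(4))
E
python3 -c "
from held import *
held('p_wrist')
z=np.load('n_wrist.npz');c=bot.calibration('wrist');P=cloud(z['d'],z['T'],c)
print('before');[print(v,P[v,277].round(4)) for v in (155,165,175,185,250,260,270,280,290,300)]"
```

```text
140 [ 0.5112 -0.0222  0.0649] [-0.0528  0.0623 -0.001 ]
150 [ 0.5125 -0.0223  0.0673] [-0.0539  0.0598 -0.001 ]
160 [ 0.4536 -0.0184  0.1327] [-0.1415  0.069  -0.0011]
175 [ 0.5169 -0.0226  0.072 ] [-0.0551  0.0535 -0.001 ]
235 [ 0.5499 -0.0249  0.0689] [-0.0332  0.0286 -0.0009]
245 [ 0.5533 -0.0251  0.0708] [-0.0327  0.0247 -0.0009]
255 [ 0.5572 -0.0254  0.0725] [-0.0318  0.0205 -0.0009]
262 [ 0.5681 -0.0261  0.0693] [-0.0228  0.0136 -0.0009]
270 [ 0.5695 -0.0262  0.072 ] [-0.0241  0.0109 -0.0009]
280 [ 0.5763 -0.0267  0.0729] [-0.0209  0.0048 -0.0009]
290 [ 0.5864 -0.0274  0.0726] [-0.0146 -0.0032 -0.0009]
before
155 [ 0.5151 -0.0214  0.0587]
165 [ 0.5174 -0.0216  0.0603]
175 [ 0.5193 -0.0217  0.0623]
185 [ 0.5251 -0.0222  0.0609]
250 [ 0.5613 -0.0249  0.0613]
260 [ 0.5706 -0.0256  0.0604]
270 [ 0.577  -0.0261  0.0616]
280 [ 0.5864 -0.0268  0.0615]
290 [ 0.5978 -0.0277  0.0611]
300 [ 0.6084 -0.0285  0.0616]
```

Run:
```python
from ik import *
L=36; p,r,o=pose(); t=tool(-4,L)
W=[((.591,-.027,.076),t),((.563,-.0255,.086),t),((.562,-.025,.112),t),orb(171,.128,.12,L,0),orb(161,.14,.125,L),orb(151,.155,.13,L),orb(141,.185,.135,L),orb(135,.20,.16,L)]
sim(o['q'],p,r,W)
plan([(*w,n) for w,n in zip(W,(4,3,3,4,4,4,5,2))],None,None,1)
```

```text
[ 0.591 -0.027  0.076] err 0.0 0.0 q [ 0.04  0.43 -0.19  2.33  2.48  0.3  -1.05] minm j4 0.11; seg 0.11
[ 0.563 -0.026  0.086] err 0.0 0.0 q [ 0.04  0.38 -0.21  2.39  2.47  0.31 -1.06] minm j4 0.05; seg 0.05
[ 0.562 -0.025  0.112] err 0.0 0.0 q [-0.03  0.31 -0.13  2.39  2.39  0.23 -0.99] minm j4 0.05; seg 0.05
[ 0.557 -0.008  0.12 ] err 0.0 0.0 q [-0.25  0.28  0.02  2.4   2.1   0.25 -0.86] minm j4 0.04; seg 0.04
[0.551 0.017 0.125] err 0.0 0.0 q [-0.47  0.28  0.1   2.38  1.62  0.37 -0.67] minm j4 0.06; seg 0.04
[0.547 0.047 0.13 ] err 0.0 0.0 q [-0.56  0.31  0.06  2.31  1.3   0.53 -0.6 ] minm j4 0.13; seg 0.07
[0.539 0.088 0.135] err 0.0 0.0 q [-0.64  0.34  0.    2.23  1.07  0.7  -0.63] minm j4 0.21; seg 0.14
[0.542 0.113 0.16 ] err 0.0 0.0 q [-0.66  0.34 -0.02  2.14  0.92  0.83 -0.6 ] minm j4 0.30; seg 0.23
-3.7 -2.2 -0 -0 0 0; -3.7 -2.2 -0.1 -0 0.01 0; -3.6 -2.2 -0 -0.01 0 0; -3.7 -2.3 -0.1 -0 0.01 0.01
  -> [ 0.591 -0.027  0.076] err mm [-0.  0. -0.] deg 0.03
-8.2 5.6 -0.1 -0 -0 -0; -8.2 5.6 -0.2 -0 -0 -0; -8.2 5.6 -0.1 -0 -0 -0
  -> [ 0.563  -0.0255  0.086 ] err mm [-0. -0. -0.] 
[... 234 characters left out ...]
.13 -0
  -> [ 0.5566 -0.0085  0.12  ] err mm [-0.   0.1  0. ] deg 0.03
-2.5 1.3 6.1 0.34 0.24 -0; -2.6 1.5 6 0.34 0.25 -0; -2.8 1.7 5.8 0.34 0.24 -0; -2.9 1.8 5.7 0.33 0.25 -0
  -> [0.5507 0.017  0.125 ] err mm [-0.  0. -0.] deg 0.03
-2.9 1.8 6.7 0.34 0.24 -0; -3 2.1 6.6 0.34 0.25 -0; -3.2 2.3 6.4 0.33 0.24 -0; -3.4 2.5 6.3 0.34 0.25 -0
  -> [0.5475 0.0466 0.13  ] err mm [-0.  0. -0.] deg 0.03
-4 3.8 6.4 0.27 0.19 -0; -4.1 4 6.2 0.27 0.2 -0; -4.3 4.2 6.1 0.27 0.19 -0; -4.4 4.3 5.8 0.27 0.2 -0; -4.5 4.5 5.6 0.27 0.19 -0
  -> [0.5392 0.0879 0.135 ] err mm [-0.  0. -0.] deg 0.03
-14.2 -1.7 10.5 0.4 0.3 -0; -14.5 -1.3 10.1 0.41 0.29 -0
  -> [0.5416 0.1129 0.16  ] err mm [-0.1 -0.  -0. ] deg 0.03
```

```bash
python3 -m jog '-3.7 -2.2 0 0 0 0 10; -3.7 -2.2 0 0 0 0 10; -3.7 -2.2 0 0 0 0 10; -3.7 -2.2 0 0 0 0 10'
python3 -m jog '-8 5.5 0 0 0 0 10; -8 5.5 0 0 0 0 10; -8 5.5 0 0 0 0 10; 0 0 0 0 0 0 10'
python3 - <<'E'
from ik import *
p,r,o=pose(); print(p,o['q'].round(2),o['contact_force'],o['gripper_width']*85.4)
E
```

```text
t: 20.2
eef_pos: [0.5909, -0.0268, 0.0759]
tool_rot: [0.642, -0.618, 0.342, 0.299]
contact_force: [-0.8, 0.1, -3.1]
gripper_width: 0.194
t: 20.6
eef_pos: [0.5615, -0.0249, 0.085]
tool_rot: [0.641, -0.618, 0.343, 0.299]
contact_force: [-0.6, 0.2, -3.6]
gripper_width: 0.195
[ 0.56147875 -0.02490599  0.08500306] [ 0.06  0.38 -0.22  2.39  2.48  0.31 -1.06] [-0.64855408  0.19774657 -3.59821963] 16.677208051837436
```

```bash
python3 -m jog '-7 -5 0 0 0 0 10; -7 -5 0 0 0 0 10; -7 -5 0 0 0 0 10; 0 0 0 0 0 0 10'
python3 -m jog '-2.6 0.1 4 0.17 0.12 0 10; -2.6 0.2 4 0.17 0.12 0 10; -2.7 0.3 4 0.17 0.12 0 10; -2.7 0.4 4 0.16 0.13 0 10'
python3 - <<'E'
from ik import *
p,r,o=pose(); print(p,o['q'].round(2),o['contact_force'],o['gripper_width']*85.4)
L=36
W=[orb(161,.14,.125,L),orb(151,.155,.13,L),orb(141,.185,.135,L),orb(135,.20,.16,L)]
plan([(*w,n) for w,n in zip(W,(4,4,5,2))],None,None,1)
E
```

```text
t: 21.0
eef_pos: [0.5647, -0.0248, 0.113]
tool_rot: [0.642, -0.618, 0.341, 0.298]
contact_force: [-0.3, 0.2, -3.1]
gripper_width: 0.197
t: 21.4
eef_pos: [0.5581, -0.0081, 0.1192]
tool_rot: [0.654, -0.602, 0.369, 0.27]
contact_force: [0.7, 1.5, -3.2]
gripper_width: 0.195
[ 0.55808153 -0.00814119  0.11916706] [-0.24  0.29  0.01  2.4   2.11  0.26 -0.88] [ 0.65841107  1.47944385 -3.18436224] 16.613690839525777
-2.8 1.4 5.9 0.33 0.25 0; -3 1.7 5.8 0.33 0.25 0; -3.2 1.8 5.7 0.34 0.25 0; -3.3 2.1 5.5 0.33 0.24 0.01
  -> [0.5506 0.0171 0.125 ] err mm [ 0.1  0.  -0. ] deg 0.02
-2.9 1.8 6.7 0.34 0.25 -0; -3 2.1 6.6 0.34 0.24 -0; -3.2 2.3 6.4 0.33 0.25 -0; -3.3 2.5 6.3 0.34 0.24 -0
  -> [0.5474 0.0466 0.1299] err mm [0.  0.  0.1] deg 0.02
-4 3.8 6.4 0.27 0.2 -0; -4.1 4 6.2 0.27 0.2 -0; -4.3 4.2 6.1 0.27 0.19 -0; -4.4 4.3 5.8 0.27 0.2 -0; -4.5 4.5 5.6 0.27 0.19 -0
  -> [0.5392 0.0879 0.1349] err mm [0.  0.  0.1] deg 0.02
-14.2 -1.7 10.5 0.4 0.29 -0; -14.5 -1.3 10.1 0.41 0.3 -0
  -> [0.5416 0.1129 0.1599] err mm [-0.  -0.   0.1] deg 0.03
```

```bash
python3 -m jog '-3 1.5 6 0.33 0.25 0 10; -3 1.5 6 0.33 0.25 0 10; -3 2 5.5 0.34 0.25 0 10; -3.5 2 5.5 0.33 0.24 0 10'
python3 -m jog '-3 2 6.5 0.34 0.25 0 10; -3 2 6.5 0.34 0.24 0 10; -3 2.5 6.5 0.33 0.25 0 10; -3.5 2.5 6.5 0.34 0.24 0 10'
python3 -m jog '-4 4 6.5 0.27 0.2 0 10; -4 4 6 0.27 0.2 0 10; -4.5 4 6 0.27 0.19 0 10; -4.5 4.5 6 0.27 0.2 0 10; -4.5 4.5 5.5 0.27 0.19 0 10'
python3 - <<'E'
from ik import *
from h import *
p,r,o=pose(); print(p,o['q'].round(2),o['contact_force'],o['gripper_width']*85.4)
print("r_tcp",np.hypot(*(p[:2]-AXc)))
snap('side','q_side'); snap('wrist','q_wrist')
E
```

```text
t: 21.8
eef_pos: [0.5503, 0.0176, 0.1251]
tool_rot: [0.675, -0.569, 0.42, 0.212]
contact_force: [-0.4, -0.9, -4.3]
gripper_width: 0.196
t: 22.2
eef_pos: [0.5468, 0.0473, 0.1299]
tool_rot: [0.691, -0.53, 0.468, 0.153]
contact_force: [0.2, 0.3, -2.9]
gripper_width: 0.195
t: 22.7
eef_pos: [0.5383, 0.0887, 0.1349]
tool_rot: [0.701, -0.487, 0.513, 0.092]
contact_force: [0.5, 0.5, -3.4]
gripper_width: 0.2
[0.53830556 0.08872943 0.13494466] [-0.68  0.34  0.05  2.23  1.06  0.69 -0.63] [ 0.49263849  0.51590458 -3.37530794] 17.055265760687195
r_tcp 0.18622358009536233
```

View pics/q_side.png

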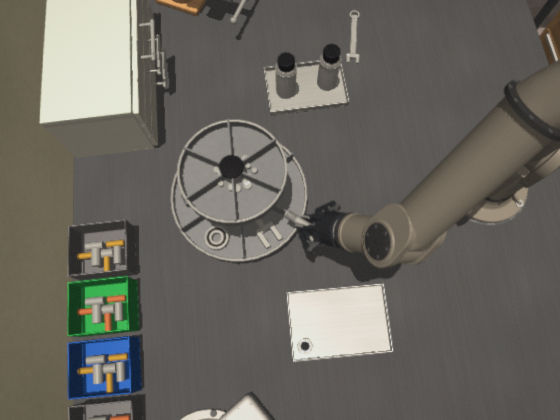

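View pics/q_wrist.png

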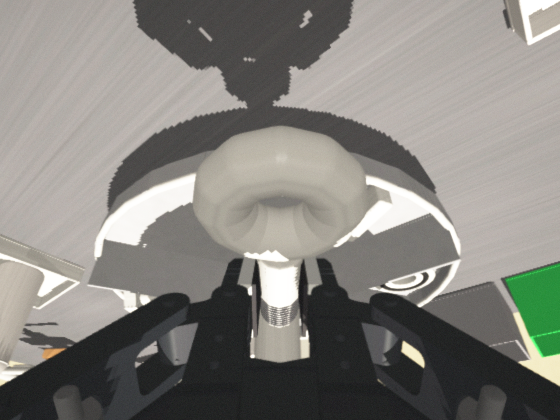

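Run:
```python
from ik import *
L=36; p,r,o=pose()
W=[((.50,.20,.15),tool(-25,L)),((.456,.315,.10),tool(0,L)),((.456,.315,.03),tool(0,L)),((.456,.315,.009),tool(0,L))]
sim(o['q'],p,r,W)
plan([(*w,n) for w,n in zip(W,(6,7,4,4))],None,None,1)
from h import *
z=np.load("q_side.npz"); c=bot.calibration('side'); P=cloud(z['d'],z['T'],c)
m=(P[...,2]>.012)&(P[...,2]<.03)&(abs(P[...,0]-.467)<.15)&(abs(P[...,1]-.325)<.11)
print("tray lip side",cv2.minAreaRect(P[m][:,:2].astype(np.float32)),m.sum())
```

```text
[0.5  0.2  0.15] err 0.0 0.0 q [-0.81  0.3  -0.05  2.24  1.06  0.72 -0.59] minm j4 0.20; seg 0.20
[0.456 0.315 0.1  ] err 0.0 0.0 q [-0.92  0.38 -0.13  2.3   1.43  0.58 -0.75] minm j4 0.14; seg 0.14
[0.456 0.315 0.03 ] err 0.0 0.0 q [-0.9   0.55 -0.14  2.32  1.71  0.6  -1.07] minm j4 0.12; seg 0.12
[0.456 0.315 0.009] err 0.0 0.0 q [-0.89  0.6  -0.16  2.32  1.79  0.62 -1.15] minm j4 0.12; seg 0.12
-11.7 11.9 10.2 -0.31 -0.22 0; -11.5 11.5 10.8 -0.31 -0.22 0; -11.2 11.2 11.4 -0.31 -0.22 0; -10.9 10.8 12 -0.31 -0.23 0; -10.6 10.4 12.7 -0.32 -0.22 0
-10.4 10 13.2 -0.31 -0.23 0
  -> [0.5  0.2  0.15] err mm [ 0. -0. -0.] deg 0.05
-1.6 14.4 12.2 -0.48 -0.35 0; -1.2 13.8 13 -0.48 -0.35 0; -0.7 13.1 13.7 -0.48 -0.35 0; -0.2 12.4 14.4 -0.48 -0.35 0; 0.3 11.7 15 -0.48 -0.35 0
0.9 10.9 15.5 -0.49 -0.35 0; 1.5 10.2 15.9 -0.48 -0.35 0.01
  -> [0.456 0.315 0.1  ] err mm [ 0.  0. -0.] deg 0.03
14.2 10.3 0 -0 0 -0; 14.2 10.3 0 -0 0 -0; 14.1 10.3 0 -0 0 -0; 14.2 10.2 0 -0 0 -0
  -> [0.456 0.315 0.03 ] err mm [-0.  0.  0.] deg 0.03
4.2 3.1 -0 -0 0 -0; 4.3 3.1 -0 -0 0 -0; 4.2 3.1 -0 -0 0 -0; 4.3 3 -0 -0 0 -0
  -> [0.4561 0.315  0.009 ] err mm [-0.1 -0.  -0. ] deg 0.03
tray lip side ((0.4658496379852295, 0.3250088393688202), (0.17052540183067322, 0.2516597509384155), 88.26646423339844) 700
```

```bash
python3 -m jog '-12 12 10 -0.31 -0.22 0 10; -12 12 11 -0.31 -0.22 0 10; -11 11 11 -0.31 -0.22 0 10; -11 11 12 -0.31 -0.23 0 10; -10.5 10.5 13 -0.32 -0.22 0 10'
python3 -m jog '-10 10 13 -0.31 -0.23 0 10; -1.5 14.5 12 -0.48 -0.35 0 10; -1 14 13 -0.48 -0.35 0 10; -0.5 13 14 -0.48 -0.35 0 10; 0 12 14.5 -0.48 -0.35 0 10'
python3 -m jog '0.5 12 15 -0.48 -0.35 0 10; 1 11 15.5 -0.49 -0.35 0 10; 1.5 10 16 -0.48 -0.35 0 10; 0 0 0 0 0 0 10'
python3 - <<'E'
from held import *
p,r,o=pose(); print(p,o['q'].round(2),o['contact_force'],o['gripper_width']*85.4, ((tool(0,36).inv()*r).as_rotvec()*57.3).round(2))
snap('wrist','r_wrist'); held('r_wrist')
plan([((.456,.315,.03),tool(0,36),4)],None,None,1)
E
```

```text
t: 23.3
eef_pos: [0.5045, 0.1815, 0.1475]
tool_rot: [0.687, -0.537, 0.46, 0.163]
contact_force: [0.9, -0.3, -2.7]
gripper_width: 0.194
t: 23.8
eef_pos: [0.4738, 0.2653, 0.1202]
tool_rot: [0.657, -0.598, 0.378, 0.261]
contact_force: [0.1, -0.4, -2.8]
gripper_width: 0.198
t: 24.2
eef_pos: [0.4541, 0.3151, 0.0977]
tool_rot: [-0.629, 0.631, -0.321, -0.322]
contact_force: [0.7, 0.2, -3.1]
gripper_width: 0.196
[0.45412836 0.31505386 0.09770871] [-0.92  0.39 -0.12  2.31  1.44  0.58 -0.76] [ 0.66659379  0.24295008 -3.12055496] 16.710348958332954 [-0.17 -0.03  0.09]
140 [0.3732 0.3139 0.1047] [-0.0534  0.0625  0.0001]
150 [0.3741 0.3139 0.1075] [-0.055   0.06    0.0001]
160 [0.3763 0.3139 0.109 ] [-0.055   0.0574  0.0001]
175 [0.3784 0.3139 0.1123] [-0.0564  0.0537  0.0001]
235 [0.4117 0.314  0.1089] [-0.0341  0.0289  0.0003]
245 [0.4148 0.314  0.111 ] [-0.034   0.0251  0.0003]
255 [0.419  0.3141 0.1125] [-0.0327  0.0208  0.0003]
262 [0.4301 0.3141 0.1091] [-0.0234  0.0138  0.0004]
270 [0.4311 0.3141 0.1121] [-0.0252  0.0113  0.0004]
280 [0.4381 0.3141 0.1128] [-0.0217  0.0051  0.0004]
290 [0.4486 0.3142 0.1124] [-0.0152 -0.0031  0.0005]
13.9 9.8 0.4 0 -0 -0; 14 9.8 0.4 0 -0.01 -0; 13.9 9.9 0.3 0 -0 -0; 14 9.8 0.3 0 -0.01 -0
  -> [0.456 0.315 0.03 ] err mm [-0.  0. -0.] deg 0.03
```

View pics/r_wrist.png

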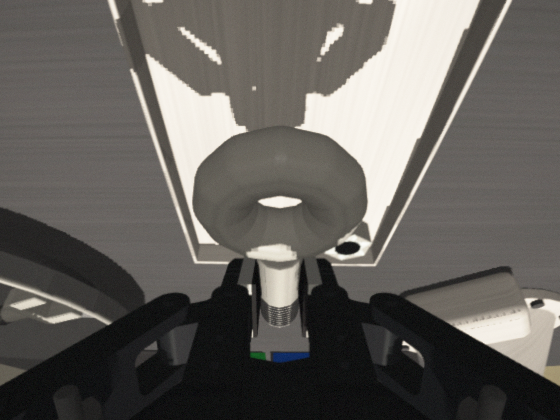

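Bolt level in the hand, over the tray (nut at ~(347,248), ahead and right). Lower it.

```bash
python3 -m jog '14 10 0 0 0 0 10; 14 10 0 0 0 0 10; 14 10 0 0 0 0 10; 13 9.5 0 0 0 0 10; 8 6 0 0 0 0 10'
python3 -m jog '3.5 2.5 0 0 0 0 10; 2 1.5 0 0 0 0 10; 0 0 0 0 0 0 10'
```

```text
t: 24.75
eef_pos: [0.4565, 0.3122, 0.0203]
tool_rot: [0.63, -0.63, 0.323, 0.319]
contact_force: [0.1, 0.9, -3.0]
gripper_width: 0.195
t: 25.05
eef_pos: [0.4563, 0.3128, 0.0143]
tool_rot: [0.63, -0.63, 0.322, 0.32]
contact_force: [0.1, 0.5, -2.1]
gripper_width: 0.198
```

```bash
python3 -m jog '2 1.5 0 0 0 0 10; 1.2 0.9 0 0 0 0 10; 0 0 0 0 0 0 10'
python3 -m jog '0.8 0.6 0 0 0 0 10; 0 0 0 0 0 0 10'
```

```text
t: 25.35
eef_pos: [0.4559, 0.3128, 0.01]
tool_rot: [0.63, -0.63, 0.322, 0.32]
contact_force: [-0.2, 1.0, -2.7]
gripper_width: 0.2
t: 25.55
eef_pos: [0.4558, 0.3128, 0.0089]
tool_rot: [0.63, -0.63, 0.322, 0.32]
contact_force: [-0.8, 0.2, -3.7]
gripper_width: 0.195
```

```bash
python3 -m jog '0.8 0.6 0 0 0 0 10; 0 0 0 0 0 0 10'
python3 -m jog '0.5 0.4 0 0 0 0 10; 0 0 0 0 0 0 10'
```

```text
t: 25.75
eef_pos: [0.4559, 0.3128, 0.0081]
tool_rot: [0.63, -0.63, 0.322, 0.32]
contact_force: [-0.2, 0.9, 1.4]
gripper_width: 0.199
t: 25.95
eef_pos: [0.456, 0.3129, 0.008]
tool_rot: [0.63, -0.63, 0.322, 0.32]
contact_force: [-3.3, -1.8, 6.6]
gripper_width: 0.198
```

```bash
python3 -m jog '0 0 0 0 0 0 20; 0 0 0 0 0 0 24; 0 0 0 0 0 0 30; 0 0 0 0 0 0 42; 0 0 0 0 0 0 42' 40
python3 -m jog '-4 -3 0 0 0 0 42; -8 -6 0 0 0 0 42; -16 -12 0 0 0 0 42; -30 -22 0 0 0 0 42; -30 -22 0 0 0 0 42'
python3 - <<'E'
from held import *
p,r,o=pose(); print(p,o['q'].round(2),o['contact_force'])
snap('wrist','s_wrist')
E
```

```text
t: 26.45
eef_pos: [0.4557, 0.3128, 0.0072]
tool_rot: [-0.63, 0.63, -0.322, -0.32]
contact_force: [0.3, 0.5, 0.4]
gripper_width: 0.487
t: 26.95
eef_pos: [0.4561, 0.3126, 0.1175]
tool_rot: [-0.629, 0.63, -0.322, -0.321]
contact_force: [0.9, -0.0, -0.6]
gripper_width: 0.494
[0.45610987 0.31263511 0.11747543] [-0.94  0.34 -0.09  2.3   1.35  0.57 -0.66] [ 0.86191611 -0.00348277 -0.63152788]
```

View pics/s_wrist.png

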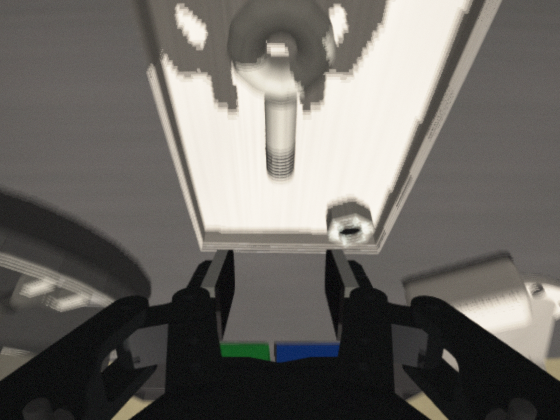

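```bash
python3 -m jog '-40 -10 0 0 0 0.5 42; -40 -10 0 0 0 0.5 42; -30 0 -20 0 0 0.5 42; 0 0 -40 0 0 0.5 42; 0 0 -40 0 0 0.5 42'
python3 -m jog '0 0 -40 0 0 0 42; 0 0 0 0 0 0 42; 0 0 0 0 0 0 42; 0 0 0 0 0 0 42'
python3 - <<'E'
from h import *
im,d,T,c=snap('side','t_side'); P=cloud(d,T,c)
cv2.imwrite("pics/t_crop.png",cv2.resize(im[20:380,150:420],None,fx=1.65,fy=1.65,interpolation=cv2.INTER_CUBIC)[:,:,::-1])
m=(P[...,2]>.009)&(P[...,2]<.032)&(P[...,0]>.36)&(P[...,0]<.53)&(P[...,1]>.262)&(P[...,1]<.37)
q=P[m]; print("bolt extent",q.min(0).round(3),q.max(0).round(3),len(q))
snap('scene','t_scene'); print(bot.get_obs()['eef_pos'],bot.get_obs()['joint_vel'].round(3))
E
```

```text
t: 27.5
eef_pos: [0.4187, 0.2123, 0.2059]
tool_rot: [0.588, -0.588, 0.395, 0.391]
contact_force: [0.9, -1.1, -1.1]
gripper_width: 0.488
t: 27.9
eef_pos: [0.4186, 0.1734, 0.2048]
tool_rot: [-0.588, 0.588, -0.395, -0.39]
contact_force: [0.3, 0.6, -0.3]
gripper_width: 0.492
bolt extent [0.367 0.266 0.009] [0.5   0.362 0.029] 608
[0.41852463 0.17370498 0.20459875] [-0.001  0.002  0.001  0.001 -0.001  0.001  0.004]
```

View pics/t_crop.png

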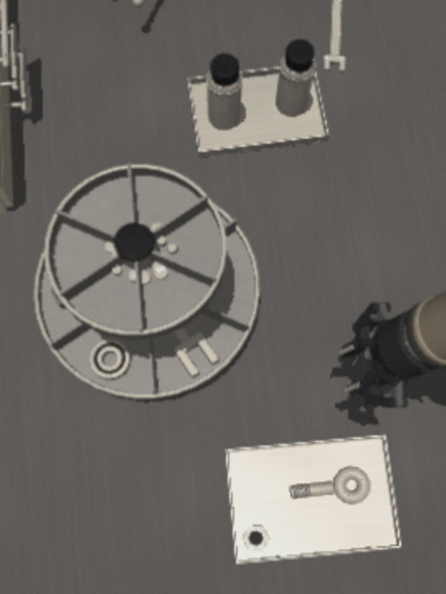

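View pics/t_scene.png

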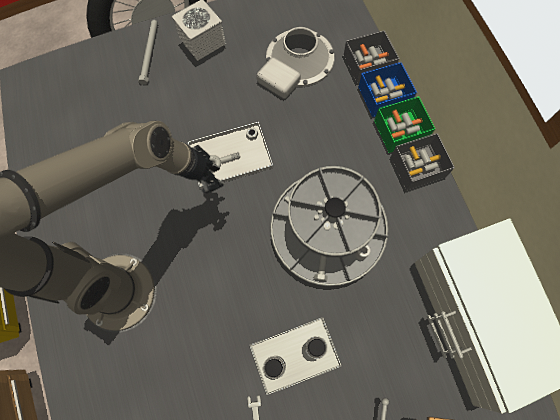

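The bolt lies flat in the tray (crop ~(330,488)), well inside its lips and clear of the axle nut. Both cans stand in the drip tray, the other stock is still in the carousel, and the robot is at rest, touching nothing. I'm handing in.

```bash
python3 -c "
from station import bot
print(bot.hand_in()); print(bot.get_obs()['t'])"
```

```text
the job is handed in; nothing more can be done
None
the job is handed in; nothing more can be done
```

I finished all the steps in order and handed the job in at about 28 s; `hand_in` reports no verdict.

**What I did**
- I gripped the spray can by its cap and stood it in the free half of the drip tray.
- I turned the carousel about 124° by pushing an upper wall with the shut fingers, until the eye faced the robot.
- I gripped the eye bolt by the shank with the hand leaning 36°, lifted it over the lip, and drew it out from under the upper tier. I then laid it flat in the parts tray.

**What the last checks showed**
- **Bolt:** it lies within about x 0.37–0.50 m and y 0.27–0.36 m. The tray inside is about x 0.345–0.588 m and y 0.243–0.407 m. The bolt is clear of the axle nut.
- **Cans:** both stand upright in the drip tray.
- **Other stock:** the bearing, clevis and hexagon bolt show in their bins. The big nut and sleeve were hidden from the fixed cameras at the end. I last saw the sleeve in the wrist view before the grasp and the big nut before the carousel was turned.
- **Robot:** at rest and touching nothing.

**What did not go cleanly or disagreed**
- The first shank grip sat too high, reading 17 mm on a 20 mm shank, so I reset it twice, lower each time. On the last reset the fingertips rested on the bin floor with about 14 N.
- The opening still read about 17 mm while I carried the bolt, but it stayed level and did not slip.
- The two fixed cameras differed by up to about 6 mm on can and carousel positions, so I averaged them and rechecked with the wrist camera.

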